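# Load the plate exposure unit and close its heavy lid

### The job

Slide the stamping plate on the exposure unit's glass gently home into the register corner, flat against both aluminium bars. Then lift the heavy lid off its drop-away stay by pushing from under its front lip, ease it down without letting it fall until it rests on the catch, and press the lip down, without forcing it, until the catch snaps and the lid is fully shut. Leave the bone folder and the linen tester in front of the unit where they lie.

Things in the scene. Friction and masses are not known exactly. Their poses are not given: they have to be found in the camera images.
- unit: Plate exposure unit, grey sheet-steel case fixed on the table. Origin: underside, middle of width. x points from its front (control panel, lid lip) to its back (hinge), z up, y sideways. Case x -95 to +145 mm, y -170 to +170. Level glass bed on top at z 78 mm, open at the front and the +y side.
- corner (a point): Register corner on the glass (unit frame +70, -140, 78 mm; same axes as the unit), where the faces of two fixed aluminium bars meet that stand 7 mm above the glass: the back bar, face x = +70 mm, runs along y from -150 to +110; the side bar, face y = -140 mm, runs along x from -80 to +70.
- plate: Loose bright metal stamping plate, 80 (x) x 120 (y) x 8 mm, 0.15 to 0.31 kg, flat on the glass 25 to 60 mm off each bar, askew by up to 9 degrees. Origin: centre of its underside; axes along the unit's when square. Home: +x long edge on the back bar, -y short edge on the side bar (centre at unit x +30, y -80 mm). It slides under 1 to 3 N; over 15 N bruises it.
- hinge (a point): Middle of the lid's hinge axis, which runs along the unit's y (unit frame +110, 0, 85 mm). Shut, the lid's shell reaches 215 mm from it towards the front; its top is 30 mm above the axis, its underside clears the plate.
- lid (a joint): Lid angle, rad: 0 shut, 1.22 at the start, held by the stay; limit 1.40. 330 mm wide steel lid of 1.7 to 2.3 kg, nearly frictionless hinge: unsupported it falls shut. It comes to rest on the catch at about 0.05 rad; there the lip needs a push of 5 to 15 N until the catch's sprung ball snaps over at about 0.016 rad and the lid jumps to its rigid stop at 0. Over 22 N is forcing it.
- lip (a point): Middle of the lid lip's lower front edge; moves with the lid, 250 mm from the hinge axis. The lip is a plate 240 mm wide (unit y -120 to +120) and 8 mm thick, standing 35 mm out from the shell, underside 2 mm and top 10 mm above the hinge axis when shut. Shut, it stands 45 mm proud of the case front, clear below and ahead.
- stay (a joint): Drop-away stay, rad: a thin steel rod on the unit's -y flank, pivoted low near the front, its forked tip under a stud on the lid's flank. 0.785 while it props the lid. Once the lip is raised by more than about 12 mm (0.05 rad) it falls by itself within half a second to 0, along the flank and out of the way.
- folder: Bystander: bone folder, ivory coloured flat blade 170 x 22 x 5 mm, on the table in front of the unit. Origin: underside, middle.
- loupe: Bystander: black folding linen tester 45 x 45 x 57 mm, on the table in front of the unit. Origin: underside, middle.
Mind the look-alikes: they are no part of the job. What is shaped like the plate but orange is not meant.

How it is judged:
On the way, in this order (a step that is already met when the one before it is completed fails the run):
1. the plate lies flat in the register corner, within 1.5 mm of both bars (x of plate in the frame of unit above 0.0285 m and y of plate in the frame of unit below -0.0785 m and z of plate in the frame of unit below 0.081 m and angle between the x axis of plate and the x axis of unit, either way round below 0.04 rad), for 0.2 s.
2. the stay has dropped away while the lid is held up (value of joint stay below 0.15 rad and value of joint lid above 0.5 rad), for 0.1 s.
3. the lid has been let down onto the catch and rests there (value of joint lid between 0.025 and 0.075 rad), for 0.2 s.
At the end, for the whole second after the job is handed in: The lid is fully shut and latched (below 0.010 rad, 2.5 mm at the lip) and at rest, the stay lies along the flank (below 0.15 rad), and the plate lies flat and square (0.04 rad) in the register corner, within 1.5 mm of both bars (all of step 1 and value of joint lid below 0.01 rad and velocity of joint lid between -0.05 and 0.05 rad/s and value of joint stay below 0.15 rad); the robot touches nothing.
It fails at once if the lid slams: above the catch (over 0.06 rad) it comes down faster than 1.5 rad/s (0.37 m/s at the lip) (value of joint lid above 0.06 rad and velocity of joint lid below -1.5 rad/s).
It fails at once if the plate is pushed with more than 15 N (contact force between any of the fingers, the arm and plate above 15 N).
It fails at once if the lid is forced with more than 22 N (contact force between any of the fingers, the arm and lid above 22 N).
It fails at once if the bone folder or the linen tester is pushed more than 25 mm (distance of any of folder, loupe from where it was at the start of the episode above 0.025 m).
It also fails if it takes over 72 s, if anything falls off the work surface, if the arm or the gripper's body presses on something with over 40 N, if the wrist force passes 120 N, or if a joint passes its speed limit or range.

### The arm

A 6-joint arm with a two-finger parallel gripper is mounted at the origin on the work surface. World frame = base frame: x ahead of the robot, y to its left, z up, the work surface at z = 0. Lengths are in m, angles in rad, forces in N, time in s.
With the tool pointing down it reaches from about 0.35 to 0.775 m from the base axis. Payload 5.5 kg.
Tool frame: the origin (TCP) lies on the mounting face of the last link; the fingertips stand 173 mm ahead of it and the grasp point (between the pads) lies 155 mm ahead of it; z points along the fingers, y is the direction in which the jaws open and shut (so a half turn about z gives the same grasp; the last joint's range is limited). The gripper opens to 85 mm and grips with 20 to 120 N. Pads are 22 mm wide; open, the fingers measure 114 mm over their backs; the gripper's body (76 mm by 85 mm) begins 54 mm behind the grasp point. The pads swing forward as they close: fully open they stand 13 mm farther back than shut.
Start: joints at [1.151, 0.313, 0.046, 1.304, 0, 1.431], TCP at [0.159, 0.553, 0.405] pointing down, gripper open.
Joint ranges: [-2.76, 2.76], [-0.86, 1.69], [-1.03, 1.26], [-2.2, 2.34], [-1.47, 1.5], [-3.14, 3.14]. Speed limits (rad/s): [2.57, 2.57, 3.14, 3.14, 3.14, 3.14].

### API

Orientations are given as a unit quaternion [w, x, y, z].
In Python, from workcell import get_state, eyes, env gives the robot as it stands. The module is installed in compiled form; this text tells all that it offers.
- The arm moves only by the tool carry_out, never from a script. Its argument "motion" is a list of rows, each an object of numbers: "jaw": the opening, from -1 (shut) to 1 (fully open); "tx", "ty", "tz": the shift along the tool's x, y, z in cm; "wx", "wy", "wz": the turn, a rotation vector about the tool's x, y, z in degrees. In form: [{"jaw": .., "tx": .., "ty": .., "tz": .., "wx": .., "wy": .., "wz": ..}, ...]. A call has 1 to 20 rows; each row shifts and turns the commanded pose from where the row before left it, along the tool's axes as they then stand; what a row does not reach is not made up. A row lasts 1/8 s, in which the tool goes at most 62.5 mm and 10.7 degrees, less where a joint would pass 70% of its speed; a pose out of reach is approached as far as the arm can. A call with a gripper value outside its range is refused whole. The fingers move at their own pace and stop on an object; "force" is the grip in N (left out, the last holds). Time passes only in rows, so rows that do not move let the fingers close. It gives the time, the measured TCP pose, the force and the opening at its end, in the units of the state.
- get_state(): the state, without advancing time (a new reading comes with each control period).
- eyes.read_camera(name): name is "scene" or "top"; returns the picture (400x640x3 uint8, blue, green, red); there is no depth.
- eyes.calibration(name): a dict with "K" (3x3 intrinsics, pixels), "camera_from_world" (4x4, takes a point from world to camera coordinates). Camera axes: x right, y up, looking along -z (the intrinsics and any distortion apply to the point x, -y, -z); pixel columns grow to the right and rows downward; lengths in m; the calibration is good to about 2 mm. A picture is of the moment at which its call begins. calibration takes no time and is no camera call.
- env.hand_in(): hands the job in, once; it reports no verdict.
The state is a dict: "clock": time; "joint_pos": joint angles; "qvel": joint speeds; "tau": joint torques, N m; "tcp_pos": TCP position; "orientation": TCP orientation; "wrist_force": force on the tool from outside, world axes, zero at the start; "ft_torque": the same for the moment, N m; "finger_gap": finger opening in m.
Only numpy, scipy, OpenCV 4.12 (cv2) and the standard library are available. Lean on these libraries where they do the work, as an engineer would, in place of code of your own. Each camera call takes 0.05 s, during which the arm holds its last target.

## Working session

There is one attempt and no reset: what is moved stays moved. The work goes in short steps, Python scripts to look and compute and a tool call to move; the robot and the scene stay as the last step left them, time stands still between calls to the robot, and variables do not carry over. Pictures are saved under pics/ and viewed, and the job is handed in when it is done.

Besides the shell and the picture viewer there is one more tool, called as name([rows], argument=value, ...), one row to a line, values as JSON. carry_out: Moves the arm, as the interface text tells. Its arguments: {"type":"object","properties":{"motion":{"type":"array"},"force":{"type":"number"}},"required":["motion"]}

```bash
mkdir -p pics; python3 - <<'E'
from workcell import get_state, eyes, env
import cv2
print(get_state())
for n in("scene","top"):
    im=eyes.read_camera(n); cv2.imwrite(f"pics/{n}0.png",im)
    c=eyes.calibration(n); print(n,c)
E
```

```text
{'clock': 0.0, 'joint_pos': array([1.15142750e+00, 3.14011536e-01, 4.49802610e-02, 1.30363903e+00,
       1.17449435e-07, 1.43121290e+00]), 'qvel': array([-0.00150789,  0.00070909,  0.00060101,  0.0002657 , -0.0006886 ,
       -0.00101768]), 'tau': array([ 2.67189507e-04, -4.80622458e+01,  2.98537159e+01,  1.93896191e-02,
       -1.16125989e-04, -1.31726233e-05]), 'tcp_pos': array([0.15870142, 0.55245125, 0.40380279]), 'orientation': array([-2.58527299e-04,  1.39436804e-01,  9.90230529e-01, -9.00619201e-04]), 'wrist_force': array([ 0.44050193, -0.10149993, -0.17782958]), 'ft_torque': array([-0.01947749, -0.0699436 , -0.02871444]), 'finger_gap': 0.08516014294217415}
scene {'K': array([[389.48166892,   0.        , 316.94566211],
       [  0.        , 389.48166892, 198.25175354],
       [  0.        ,   0.        ,   1.        ]]), 'camera_from_world': array([[-0.41185734, -0.91123589,  0.00476347,  0.25679265],
       [ 0.86903171, -0.39119864,  0.30289851, -0.57178171],
       [-0.27414853,  0.12889058,  0.95301091, -0.72136603],
       [ 0.        ,  0.        ,  0.        ,  1.        ]])}
top {'K': array([[427.08747043,   0.        , 317.53390201],
       [  0.        , 427.08747043, 200.31592812],
       [  0.        ,   0.        ,   1.        ]]), 'camera_from_world': array([[ 0.08631339, -0.99625645,  0.00480465, -0.03305931],
       [ 0.97063443,  0.08517854,  0.22497428, -0.65863611],
       [-0.22454134, -0.01475473,  0.97435286, -0.82099327],
       [ 0.        ,  0.        ,  0.        ,  1.        ]])}
```

View pics/scene0.png

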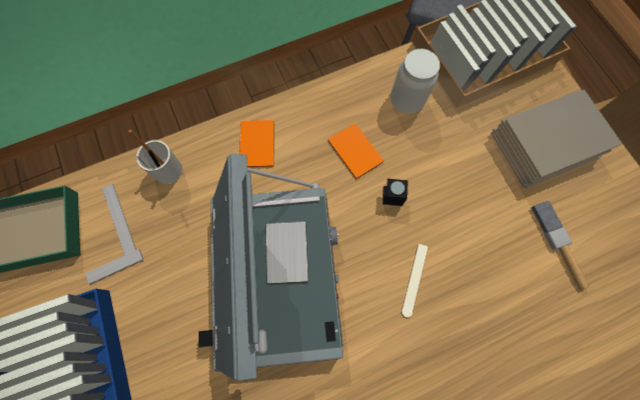

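View pics/top0.png

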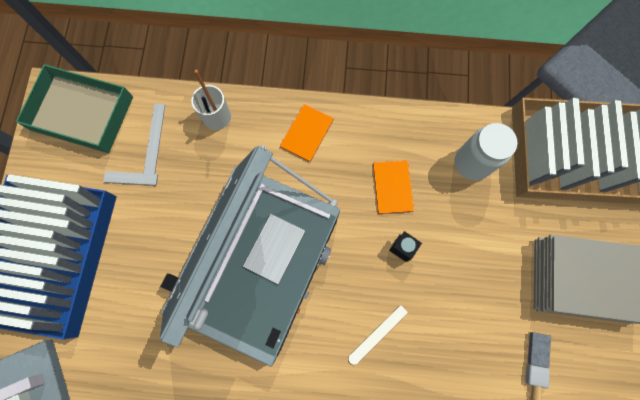

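```bash
cat > h.py <<'E'
import numpy as np, cv2
from workcell import get_state, eyes, env
def proj(n,P):
    c=eyes.calibration(n);P=np.atleast_2d(P);T=c["camera_from_world"]
    q=P@T[:3,:3].T+T[:3,3]; q=q*[1,-1,-1]; p=q@c["K"].T
    return p[:,:2]/p[:,2:]
def ray(n,uv):
    c=eyes.calibration(n);T=c["camera_from_world"];R=T[:3,:3]
    d=np.linalg.inv(c["K"])@[uv[0],uv[1],1]; d=d*[1,-1,-1]
    return -R.T@T[:3,3], R.T@d
def atz(n,uv,z):
    o,d=ray(n,uv); return o+d*(z-o[2])/d[2]
def tri(uvs):
    A=[];b=[]
    M=np.zeros((3,3));v=np.zeros(3)
    for n,uv in uvs:
        o,d=ray(n,uv);d/=np.linalg.norm(d);Q=np.eye(3)-np.outer(d,d);M+=Q;v+=Q@o
    return np.linalg.solve(M,v)
E
python3 - <<'E'
from h import *
a=cv2.imread("pics/scene0.png")[145:390,190:350]; cv2.imwrite("pics/sc.png",cv2.resize(a,None,fx=3,fy=2.4 if 0 else 3,interpolation=cv2.INTER_CUBIC)[:600*2][:735])
a=cv2.imread("pics/top0.png")[140:370,155:345]; cv2.imwrite("pics/tc.png",cv2.resize(a,None,fx=4,fy=4,interpolation=cv2.INTER_CUBIC))
a=cv2.imread("pics/scene0.png")[145:390,190:350];a=np.rot90(a).copy(); cv2.imwrite("pics/sc.png",cv2.resize(a,(735,480),interpolation=cv2.INTER_CUBIC))
a=cv2.imread("pics/top0.png")[140:370,155:345]; cv2.imwrite("pics/tc.png",cv2.resize(a,(495,600),interpolation=cv2.INTER_CUBIC))
s=get_state()
for n in("scene","top"): print(n,proj(n,[[0,0,0],s['tcp_pos'],[0.5,0,0],[.5,.2,0]]))
E
```

```text
scene [[455.59376382 506.96949964]
 [-74.2088139  863.83349699]
 [340.02308503 260.53044128]
 [255.49055336 299.05550892]]
top [[ 300.33617639  542.94386171]
 [-197.07201687  532.60564186]
 [ 322.15474467  279.6314622 ]
 [ 231.24467002  271.61002057]]
```

View pics/sc.png

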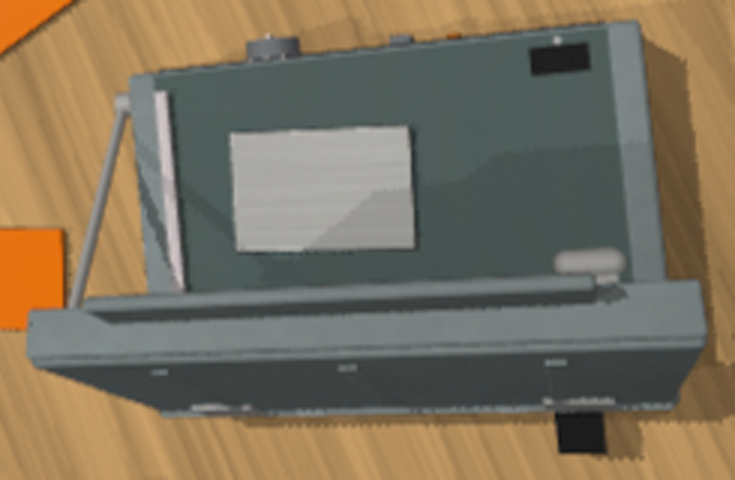

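View pics/tc.png

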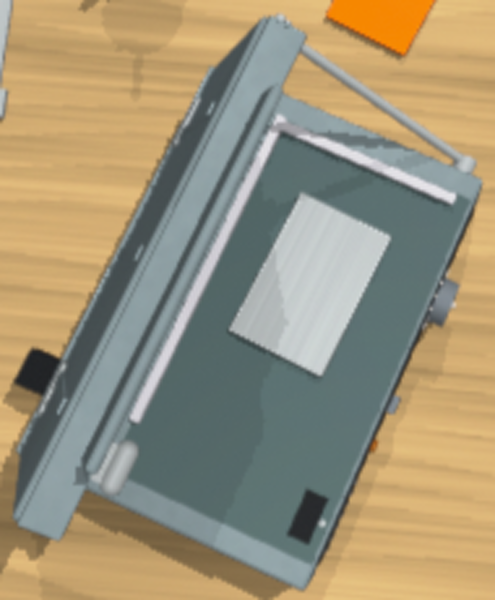

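```bash
python3 - <<'E'
from h import *
S=lambda X,Y:("scene",(349.5-Y/3,144.5+X/3)); T=lambda X,Y:("top",(154.7+X/2.605,139.7+Y/2.609))
pts={'f-':(S(131,76),T(480,182)),'f+':(S(637,22),T(308,586)),
'p1 front-y':(S(230,133),T(390,237)),'p2 front+y':(S(409,127),T(321,376)),'p3 back+y':(S(415,248),T(230,330)),'p4 back-y':(S(237,251),T(301,194)),
'sidebar front':(S(160,92),T(455,200)),'bbar+end':(None,T(135,420)),}
for k,(a,b) in pts.items():
    if a: 
        P=tri([a,b]); print(k,P.round(4), (proj('scene',P)-a[1]).round(1))
    print('   ', [atz(*q,z=.078).round(4) for q in (a,b) if q])
E
```

```text
f- [ 0.6373 -0.0214  0.1014] [[-0.3 -0.2]]
    [array([ 0.6439, -0.0256,  0.078 ]), array([ 0.6428, -0.0219,  0.078 ])]
f+ [0.3269 0.0824 0.067 ] [[-0.2 -0.1]]
    [array([0.3277, 0.0825, 0.078 ]), array([0.3289, 0.0816, 0.078 ])]
p1 front-y [0.5861 0.0437 0.1151] [[-0.3 -0.2]]
    [array([0.5944, 0.0403, 0.078 ]), array([0.5924, 0.0456, 0.078 ])]
p2 front+y [0.4799 0.0862 0.1005] [[-0.1 -0.1]]
    [array([0.4819, 0.0856, 0.078 ]), array([0.4807, 0.0884, 0.078 ])]
p3 back+y [0.5077 0.1578 0.1035] [[-0.1 -0. ]]
    [array([0.511 , 0.1595, 0.078 ]), array([0.5093, 0.1623, 0.078 ])]
p4 back-y [0.6151 0.1158 0.1071] [[-0. -0.]]
    [array([0.6232, 0.1162, 0.078 ]), array([0.6206, 0.1194, 0.078 ])]
sidebar front [ 0.6214 -0.0027  0.1041] [[-0. -0.]]
    [array([ 0.6289, -0.0064,  0.078 ]), array([ 0.6265, -0.0032,  0.078 ])]
    [array([0.4358, 0.2257, 0.078 ])]
```

```bash
python3 - <<'E'
from h import *
a=cv2.imread("pics/top0.png")
c=np.hstack([cv2.resize(a[180:230,300:350],(400,400),interpolation=cv2.INTER_NEAREST),cv2.resize(a[325:375,245:295],(400,400),interpolation=cv2.INTER_NEAREST)])
cv2.imwrite("pics/z1.png",c)
a=cv2.imread("pics/scene0.png")
c=np.hstack([cv2.resize(a[170:220,300:350],(400,400),interpolation=cv2.INTER_NEAREST),cv2.resize(a[325:375,300:350],(400,400),interpolation=cv2.INTER_NEAREST)])
cv2.imwrite("pics/z2.png",c)
E
```

```text
(no output)
```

View pics/z1.png

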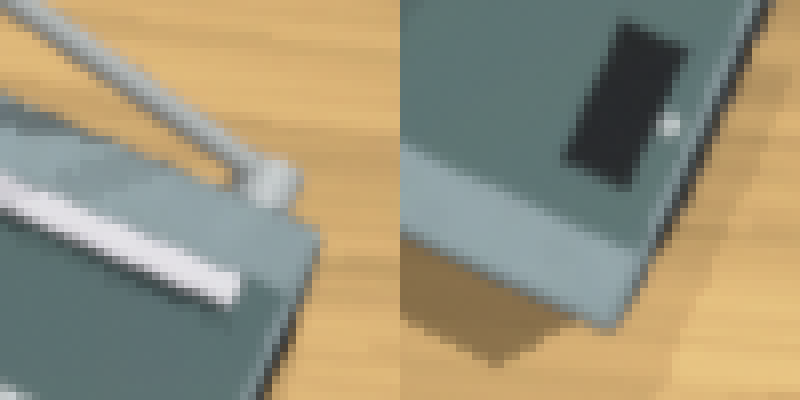

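View pics/z2.png

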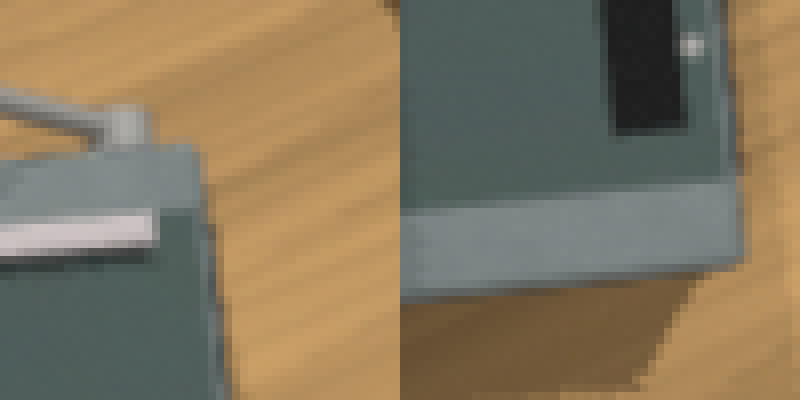

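```bash
cat >> h.py <<'E'
from scipy.optimize import least_squares
def Rz(a): c,s=np.cos(a),np.sin(a); return np.array([[c,-s,0],[s,c,0],[0,0,1]])
def lidp(x,y,z,q):  # point given in shut-lid coords relative to hinge -> unit
    # shut: x neg toward front; open raises front
    c,s=np.cos(q),np.sin(q)
    return np.array([.110+ x*c+z*s, y, .085 - x*s+z*c])
def fit(obs,p0,z=0):
    def f(p):
        r=[]
        for n,uv,P in obs:
            w=Rz(p[2])@P+[p[0],p[1],z]; r+=list((proj(n,w)[0]-uv))
        return np.array(r)
    s=least_squares(f,p0,loss='soft_l1'); return s.x,f(s.x).reshape(-1,2)
E
python3 - <<'E'
from h import *
T=lambda X,Y:("top",(154.7+X/2.605,139.7+Y/2.609))
A=np.array
obs=[("top",(339.3,209.3),A([-.095,-.17,.078])),("top",(271,365.5),A([-.095,.17,.078])),
("scene",(324.5,188),A([-.095,-.17,.078])),("scene",(342.4,357.3),A([-.095,.17,.078])),
("top",(329.3,217.6),A([-.08,-.14,.085])),("scene",(318.9,200.1),A([-.08,-.14,.085])),
(*T(135,422),A([.07,.11,.085])),
]
for z in (-.02,-.01,0,.01,.02):
    x,r=fit(obs,[.45,.13,-1.9],z); print(z,x,np.abs(r).mean())
x,r=fit(obs,[.45,.13,-1.9]); print(x,np.degrees(x[2]));print(r.round(1))
im={n:cv2.imread(f"pics/{n}0.png") for n in("top","scene")}
def L(P,Q,c):
    for n in im:
        p,q=[proj(n,Rz(x[2])@A(v)+[x[0],x[1],0])[0] for v in (P,Q)]
        cv2.line(im[n],*[tuple(int(round((t+.5)*16-8)) for t in v) for v in(p,q)],c,1,cv2.LINE_AA,4)
R=(0,0,255)
for z in(.078,):
    c=[(-.095,-.17,z),(-.095,.17,z),(.145,.17,z),(.145,-.17,z)]
    for i in range(4): L(c[i],c[(i+1)%4],R)
L((.07,-.14,.085),(.07,.11,.085),(0,255,0));L((.07,-.14,.085),(-.08,-.14,.085),(0,255,0))
for y in(-.12,.12):
    L(lidp(-.25,y,.002,1.22),lidp(-.215,y,.002,1.22),(255,0,0))
L(lidp(-.25,-.12,.002,1.22),lidp(-.25,.12,.002,1.22),(255,0,0))
L(lidp(-.215,-.165,.03,1.22),lidp(-.215,.165,.03,1.22),(255,0,255))
cv2.imwrite("pics/o1.png",np.vstack([cv2.resize(im["top"][140:370,155:345],(495,600))])) 
cv2.imwrite("pics/o2.png",cv2.resize(im["scene"][145:390,190:350],(392,600)))
E
```

```text
-0.02 [ 0.68634486 -0.153557   -2.23713956] 80.89822598703358
-0.01 [ 0.51695416  0.11856171 -5.044094  ] 0.8482332232807376Traceback (most recent call last):
  File "<stdin>", line 10, in <module>
  File "h.py", line 31, in fit
    s=least_squares(f,p0,loss='soft_l1'); return s.x,f(s.x).reshape(-1,2)
    return func(*args, **kwargs)
    result = trf(vector_fun.fun, vector_fun.jac, x0, f0, J0, lb, ub, ftol, xtol,
                 gtol, max_nfev, x_scale, loss_function, tr_solver,
                 tr_options.copy(), verbose, callback=callback_wrapped)
    return trf_no_bounds(
        fun, jac, x0, f0, J0, ftol, xtol, gtol, max_nfev, x_scale,
        loss_function, tr_solver, tr_options, verbose, callback=callback)
    J = jac(x)
    self._update_jac()
    ~~~~~~~~~~~~~~~~^^
    self.J = self.jac_wrapped(xp_copy(self.x), f0=self.f)
             ~~~~~~~~~~~~~~~~^^^^^^^^^^^^^^^^^^^^^^^^^^^^
    J, dct = approx_derivative(
             ~~~~~~~~~~~~~~~~~^
        self.fun,
        ^^^^^^^^^
    ...<2 lines>...
        **self.finite_diff_options,
        ^^^^^^^^^^^^^^^^^^^^^^^^^^^
    )
 
[... 266 characters left out ...]
                   ^^^
    df = [f_eval - f0 for f_eval in f_evals]
                                    ^^^^^^^
    f = np.atleast_1d(self.fun(x, *self.args, **self.kwargs))
                      ~~~~~~~~^^^^^^^^^^^^^^^^^^^^^^^^^^^^^^
    return np.atleast_1d(self.fun(x))
                         ~~~~~~~~^^^
    return self.f(x, *self.args, **self.kwargs)
           ~~~~~~^^^^^^^^^^^^^^^^^^^^^^^^^^^^^^
  File "h.py", line 29, in f
    w=Rz(p[2])@P+[p[0],p[1],z]; r+=list((proj(n,w)[0]-uv))
                                         ~~~~^^^^^
  File "h.py", line 4, in proj
    c=eyes.calibration(n);P=np.atleast_2d(P);T=c["camera_from_world"]
ValueError: time passes only in moves, steps and waits
```

```bash
python3 - <<'E'
import pickle
from workcell import eyes
pickle.dump({n:eyes.calibration(n) for n in("scene","top")},open("cal.pkl","wb"))
s=open("h.py").read().replace("eyes.calibration(n)","CAL[n]").replace("from workcell import get_state, eyes, env","from workcell import get_state, eyes, env\nimport pickle\nCAL=pickle.load(open('cal.pkl','rb'))")
open("h.py","w").write(s)
E
cat > fit1.py <<'E'
from h import *
T=lambda X,Y:("top",(154.7+X/2.605,139.7+Y/2.609))
A=np.array
obs=[("top",(339.3,209.3),A([-.095,-.17,.078])),("top",(271,365.5),A([-.095,.17,.078])),
("scene",(324.5,188),A([-.095,-.17,.078])),("scene",(342.4,357.3),A([-.095,.17,.078])),
("top",(329.3,217.6),A([-.08,-.14,.085])),("scene",(318.9,200.1),A([-.08,-.14,.085])),
(*T(135,422),A([.07,.11,.085])),
]
for z in (-.02,-.01,0,.01,.02):
    x,r=fit(obs,[.5,.12,1.24],z); print(z,x,np.abs(r).mean())
x,r=fit(obs,[.5,.12,1.24]); print(x,np.degrees(x[2]));print(r.round(1))
im={n:cv2.imread(f"pics/{n}0.png") for n in("top","scene")}
def L(P,Q,c):
    for n in im:
        p,q=[proj(n,Rz(x[2])@A(v)+[x[0],x[1],0])[0] for v in (P,Q)]
        cv2.line(im[n],*[tuple(int(round((t)*16)) for t in v) for v in(p,q)],c,1,cv2.LINE_AA,4)
R=(0,0,255)
for z in(.078,):
    c=[(-.095,-.17,z),(-.095,.17,z),(.145,.17,z),(.145,-.17,z)]
    for i in range(4): L(c[i],c[(i+1)%4],R)
L((.07,-.14,.085),(.07,.11,.085),(0,255,0));L((.07,-.14,.085),(-.08,-.14,.085),(0,255,0))
for y in(-.12,.12):
    L(lidp(-.25,y,.002,1.22),lidp(-.215,y,.002,1.22),(255,0,0))
L(lidp(-.25,-.12,.002,1.22),lidp(-.25,.12,.002,1.22),(255,0,0))
L(lidp(-.215,-.165,.03,1.22),lidp(-.215,.165,.03,1.22),(255,0,255))
cv2.imwrite("pics/o1.png",np.vstack([cv2.resize(im["top"][140:370,155:345],(495,600))])) 
cv2.imwrite("pics/o2.png",cv2.resize(im["scene"][145:390,190:350],(392,600)))
E
python3 fit1.py
```

```text
-0.02 [0.51715928 0.11826908 1.24150689] 1.2518173033939572
-0.01 [0.51695416 0.11856171 1.2390913 ] 0.8482332244455283
0 [0.51614269 0.11895529 1.23760408] 0.7339132507380067
0.01 [0.51512039 0.11901019 1.23721999] 0.9682543301427537
0.02 [0.51465864 0.11895684 1.23709733] 1.5878536112851955
[0.51614269 0.11895529 1.23760408] 70.90949058165747
[[ 1.9 -1. ]
 [ 0.1  1.1]
 [-0.4 -0.7]
 [-0.6  1.8]
 [-0.3  0.1]
 [-0.5  0.2]
 [ 1.4 -0.2]]
```

View pics/o1.png

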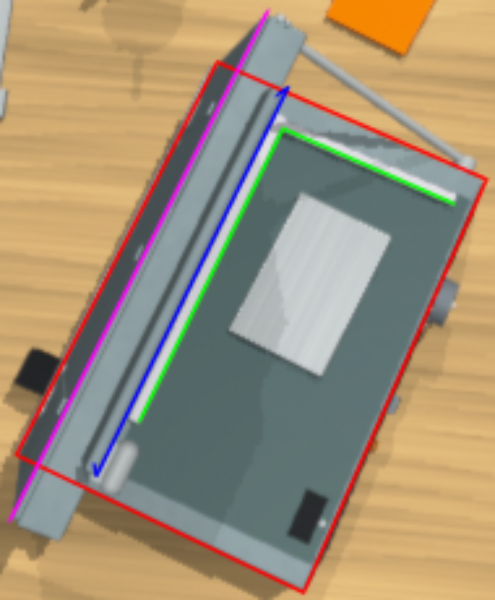

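View pics/o2.png

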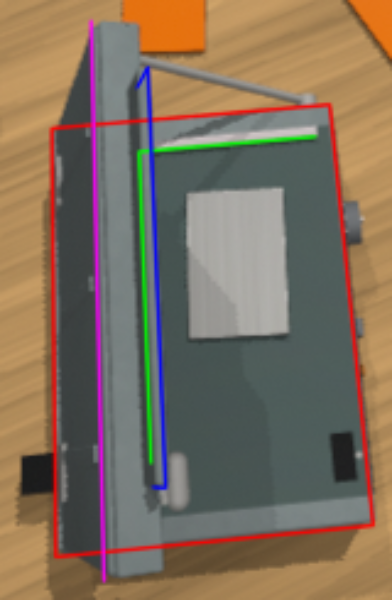

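```bash
cat >> h.py <<'E'
U=np.array([.5155,.1200,0]); YAW=1.2376; RU=Rz(YAW)
def tou(w): return RU.T@(np.asarray(w)-U)
def tow(u): return RU@np.asarray(u)+U
from scipy.spatial.transform import Rotation as Ro
def st():
    s=get_state(); q=s['orientation']; R=Ro.from_quat([q[1],q[2],q[3],q[0]]).as_matrix()
    tip=tou(s['tcp_pos']+R[:,2]*.173); Ru=RU.T@R
    return s,R,tip,Ru
def goal(alpha):  # alpha: deg below horizontal of tool z; tool y=+unit y ; returns rot in unit frame
    a=np.radians(alpha); z=np.array([np.cos(a),0,-np.sin(a)]); y=np.array([0,1,0.]); x=np.cross(y,z)
    return np.column_stack([x,y,z])
def show():
    s,R,tip,Ru=st()
    print('t',round(s['clock'],2),'tip_u mm',(tip*1000).round(1),'gap',round(s['finger_gap'],4))
    print(' tool z_u',Ru[:,2].round(3),'y_u',Ru[:,1].round(3),'alpha',np.degrees(np.arctan2(-Ru[2,2],Ru[0,2])).round(2))
    print(' F_u',(RU.T@s['wrist_force']).round(2),'tau',s['ft_torque'].round(2),'q',s['joint_pos'].round(3))
def to(tip_mm,alpha,rot=None):
    s,R,tip,Ru=st(); G=goal(alpha) if rot is None else rot
    rv=np.degrees(Ro.from_matrix(Ru.T@G).as_rotvec())
    tcp_g=np.array(tip_mm)/1000-G[:,2]*.173; tcp=tip-Ru[:,2]*.173
    print('rotvec tool deg',rv.round(2),'shift tool cm (before turn)',(Ru.T@(tcp_g-tcp)*100).round(2),'after turn',(G.T@(tcp_g-tcp)*100).round(2))
E
python3 - <<'E'
from h import *
S=lambda X,Y:("scene",(349.5-Y/3,144.5+X/3)); T=lambda X,Y:("top",(154.7+X/2.605,139.7+Y/2.609))
P=[]
for a,b in [(S(230,133),T(390,237)),(S(409,127),T(321,376)),(S(415,248),T(230,330)),(S(237,251),T(301,194))]:
    m=[tou(atz(*q,z=.086)) for q in (a,b)]; print((np.array(m)*1000).round(1)); P.append(np.mean(m,0))
P=np.array(P);print((P*1000).round(1)); print('centre',P.mean(0)*1000)
for n,l in(("top",[(405,247),(405,307),(352,360)]),("scene",[(397,190),(424,247),(406,313)])):
    for uv,z in zip(l,(.05,.005,.005)): print(n,(tou(atz(n,uv,z))*1000).round())
show(); to((-60,200,232),90)
E
```

```text
[[-49.6 -98.6  86. ]
 [-45.8 -95.9  86. ]]
[[-43.6  21.3  86. ]
 [-42.   22.5  86. ]]
[[34.9 18.  86. ]
 [36.5 19.7 86. ]]
[[  30.8 -100.9   86. ]
 [  32.4  -98.4   86. ]]
[[-47.7 -97.3  86. ]
 [-42.8  21.9  86. ]
 [ 35.7  18.8  86. ]
 [ 31.6 -99.7  86. ]]
centre [ -5.80629655 -39.04984731  86.        ]
top [-251. -155.   50.]
top [-304.  -44.    5.]
top [-242.  101.    5.]
scene [-256. -160.   50.]
scene [-307.  -37.    5.]
scene [-245.   98.    5.]
t 0.1 tip_u mm [291.7 478.6 230.9] gap 0.0853
 tool z_u [-0.002  0.    -1.   ] y_u [ 0.999  0.053 -0.002] alpha 90.09
 F_u [-0.13  0.4  -0.51] tau [-0.    0.05 -0.01] q [1.151 0.314 0.045 1.304 0.    1.431]
rotvec tool deg [-6.000e-02 -8.000e-02 -8.694e+01] shift tool cm (before turn) [-25.94 -36.64  -0.06] after turn [ 35.2  -27.86  -0.11]
```

carry_out([
  {"tx": -2.6,"ty": -3.66},
  {"tx": -2.6,"ty": -3.66},
  {"tx": -2.6,"ty": -3.66},
  {"tx": -2.6,"ty": -3.66},
  {"tx": -2.6,"ty": -3.66},
  {"tx": -2.6,"ty": -3.66},
  {"tx": -2.6,"ty": -3.66},
  {"tx": -2.6,"ty": -3.66},
  {"tx": -2.6,"ty": -3.66},
  {"tx": -2.6,"ty": -3.66},
  {"wz": -9.66},
  {"wz": -9.66},
  {"wz": -9.66},
  {"wz": -9.66},
  {"wz": -9.66},
  {"wz": -9.66},
  {"wz": -9.66},
  {"wz": -9.66},
  {"wz": -9.66},
])

```text
invalid input at $.motion[0]: expected keys jaw, tx, ty, tz, wx, wy, wz
```

```bash
python3 -c "
from h import *
show(); to((-75,-38,150),78)"
```

```text
t 0.1 tip_u mm [291.7 478.6 230.9] gap 0.0853
 tool z_u [-0.002  0.    -1.   ] y_u [ 0.999  0.053 -0.002] alpha 90.09
 F_u [-0.13  0.4  -0.51] tau [-0.    0.05 -0.01] q [1.151 0.314 0.045 1.304 0.    1.431]
rotvec tool deg [ -9.17  -9.68 -86.59] shift tool cm (before turn) [-49.44 -42.98   8.52] after turn [ 41.18 -51.66  -0.1 ]
```

All keys are needed.

carry_out([
  {"jaw": 1,"tx": -2.6,"ty": -3.66,"tz": 0,"wx": 0,"wy": 0,"wz": 0},
  {"jaw": 1,"tx": -2.6,"ty": -3.66,"tz": 0,"wx": 0,"wy": 0,"wz": 0},
  {"jaw": 1,"tx": -2.6,"ty": -3.66,"tz": 0,"wx": 0,"wy": 0,"wz": 0},
  {"jaw": 1,"tx": -2.6,"ty": -3.66,"tz": 0,"wx": 0,"wy": 0,"wz": 0},
  {"jaw": 1,"tx": -2.6,"ty": -3.66,"tz": 0,"wx": 0,"wy": 0,"wz": 0},
  {"jaw": 1,"tx": -2.6,"ty": -3.66,"tz": 0,"wx": 0,"wy": 0,"wz": 0},
  {"jaw": 1,"tx": -2.6,"ty": -3.66,"tz": 0,"wx": 0,"wy": 0,"wz": 0},
  {"jaw": 1,"tx": -2.6,"ty": -3.66,"tz": 0,"wx": 0,"wy": 0,"wz": 0},
  {"jaw": 1,"tx": -2.6,"ty": -3.66,"tz": 0,"wx": 0,"wy": 0,"wz": 0},
  {"jaw": 1,"tx": -2.6,"ty": -3.66,"tz": 0,"wx": 0,"wy": 0,"wz": 0},
  {"jaw": 1,"tx": 0,"ty": 0,"tz": 0,"wx": 0,"wy": 0,"wz": -9.66},
  {"jaw": 1,"tx": 0,"ty": 0,"tz": 0,"wx": 0,"wy": 0,"wz": -9.66},
  {"jaw": 1,"tx": 0,"ty": 0,"tz": 0,"wx": 0,"wy": 0,"wz": -9.66},
  {"jaw": 1,"tx": 0,"ty": 0,"tz": 0,"wx": 0,"wy": 0,"wz": -9.66},
  {"jaw": 1,"tx": 0,"ty": 0,"tz": 0,"wx": 0,"wy": 0,"wz": -9.66},
  {"jaw": 1,"tx": 0,"ty": 0,"tz": 0,"wx": 0,"wy": 0,"wz": -9.66},
  {"jaw": 1,"tx": 0,"ty": 0,"tz": 0,"wx": 0,"wy": 0,"wz": -9.66},
  {"jaw": 1,"tx": 0,"ty": 0,"tz": 0,"wx": 0,"wy": 0,"wz": -9.66},
  {"jaw": 1,"tx": 0,"ty": 0,"tz": 0,"wx": 0,"wy": 0,"wz": -9.66},
])

```text
clock: 2.48
tcp_pos: [0.3074, 0.1291, 0.4044]
orientation: [-0.0, -0.582, 0.813, 0.0]
wrist_force: [-0.3, 0.4, 0.4]
finger_gap: 0.0858
```

```bash
python3 -c "
from h import *
show(); to((-75,-38,150),78)"
```

```text
t 2.48 tip_u mm [-59.5 199.7 231.4] gap 0.0858
 tool z_u [-0.     0.001 -1.   ] y_u [-0.006  1.     0.001] alpha 90.01
 F_u [0.28 0.41 0.38] tau [-0.02  0.02  0.06] q [ 0.155 -0.161 -0.474  1.258  0.    -1.088]
rotvec tool deg [  0.07 -12.01   0.32] shift tool cm (before turn) [  5.28 -23.74   8.51] after turn [  6.81 -23.76   7.26]
```

carry_out([
  {"jaw": 1,"tx": 1.0,"ty": -3.96,"tz": 0.5,"wx": 0,"wy": -2,"wz": 0},
  {"jaw": 1,"tx": 1.0,"ty": -3.96,"tz": 0.5,"wx": 0,"wy": -2,"wz": 0},
  {"jaw": 1,"tx": 1.0,"ty": -3.96,"tz": 0.5,"wx": 0,"wy": -2,"wz": 0},
  {"jaw": 1,"tx": 1.0,"ty": -3.96,"tz": 0.5,"wx": 0,"wy": -2,"wz": 0},
  {"jaw": 1,"tx": 1.0,"ty": -3.96,"tz": 0.5,"wx": 0,"wy": -2,"wz": 0},
  {"jaw": 1,"tx": 1.0,"ty": -3.96,"tz": 0.5,"wx": 0,"wy": -2,"wz": 0.3},
])

```text
clock: 3.22
tcp_pos: [0.5144, -0.0034, 0.369]
orientation: [0.085, -0.575, 0.812, 0.061]
wrist_force: [-0.3, -0.1, 0.5]
finger_gap: 0.0855
```

```bash
python3 -c "
from h import *
show(); to((-75,-38,95),78)
im=eyes.read_camera('top');cv2.imwrite('pics/t2.png',im)
im=eyes.read_camera('scene');cv2.imwrite('pics/s2.png',im)"
```

```text
t 3.23 tip_u mm [-80.8 -39.2 199.8] gap 0.0855
 tool z_u [ 0.209  0.001 -0.978] y_u [0.005 1.    0.002] alpha 77.93
 F_u [-0.14  0.23  0.5 ] tau [-0.17  0.08  0.05] q [-0.215  0.19  -0.211  1.145  0.209 -1.444]
rotvec tool deg [ 0.03  0.07 -0.33] shift tool cm (before turn) [ 1.6   0.11 10.37] after turn [ 1.59  0.13 10.37]
```

View pics/t2.png

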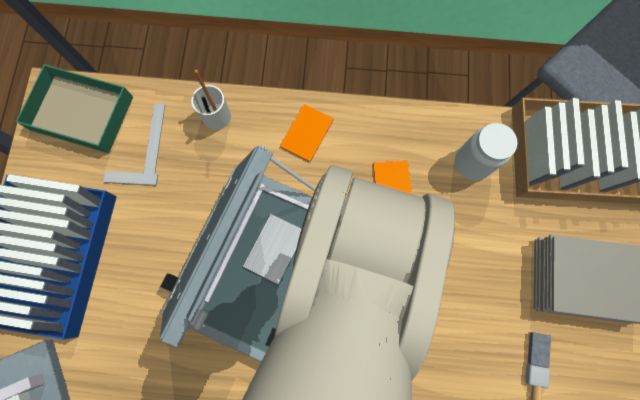

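View pics/s2.png

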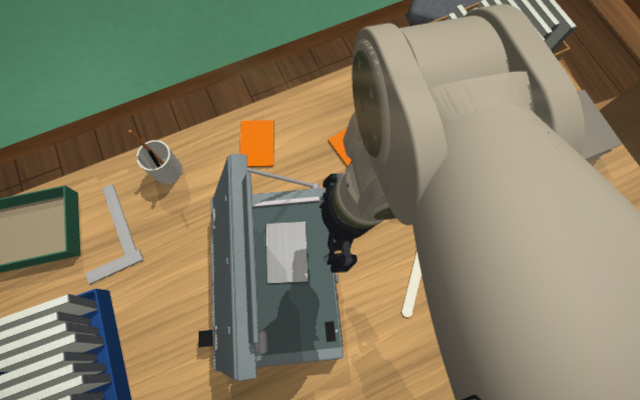

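carry_out([
  {"jaw": 1,"tx": 0.5,"ty": 0.03,"tz": 3.5,"wx": 0,"wy": 0,"wz": -0.3},
  {"jaw": 1,"tx": 0.5,"ty": 0.03,"tz": 3.5,"wx": 0,"wy": 0,"wz": 0},
  {"jaw": 1,"tx": 0.5,"ty": 0.03,"tz": 3.5,"wx": 0,"wy": 0,"wz": 0},
  {"jaw": 1,"tx": 0.3,"ty": 0.03,"tz": 1.0,"wx": 0,"wy": 0,"wz": 0},
  {"jaw": 1,"tx": 0,"ty": 0,"tz": 0,"wx": 0,"wy": 0,"wz": 0},
])

```text
clock: 3.95
tcp_pos: [0.5139, 0.004, 0.2533]
orientation: [0.085, -0.577, 0.81, 0.061]
wrist_force: [-0.9, 0.5, 0.5]
finger_gap: 0.0855
```

```bash
python3 -c "
from h import *
show(); to((-75,-38,78),78)
im=eyes.read_camera('scene')[180:340,240:400];cv2.imwrite('pics/s3.png',cv2.resize(im,(600,600),interpolation=cv2.INTER_CUBIC))"
```

```text
t 3.95 tip_u mm [-74.1 -36.2  84.1] gap 0.0855
 tool z_u [ 0.208  0.001 -0.978] y_u [-0.     1.     0.001] alpha 78.01
 F_u [0.21 1.05 0.54] tau [-0.19  0.09  0.04] q [-0.2    0.278 -0.401  0.865  0.208 -1.435]
rotvec tool deg [ 0.08 -0.01 -0.  ] shift tool cm (before turn) [ 0.21 -0.16  0.58] after turn [ 0.21 -0.16  0.58]
```

View pics/s3.png

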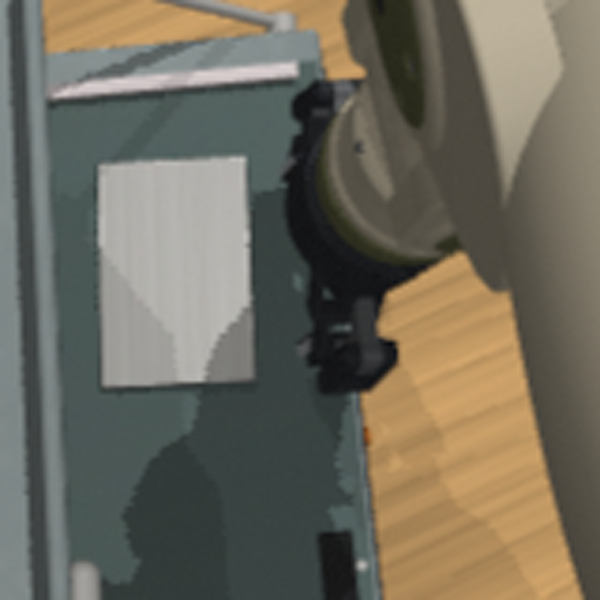

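carry_out([
  {"jaw": 1,"tx": 0.04,"ty": 0,"tz": 0.2,"wx": 0,"wy": 0,"wz": 0},
  {"jaw": 1,"tx": 0.04,"ty": 0,"tz": 0.2,"wx": 0,"wy": 0,"wz": 0},
  {"jaw": 1,"tx": 0,"ty": 0,"tz": 0,"wx": 0,"wy": 0,"wz": 0},
])

```text
clock: 4.38
tcp_pos: [0.5145, 0.0038, 0.2497]
orientation: [0.085, -0.577, 0.81, 0.06]
wrist_force: [-0.5, 0.0, -0.2]
finger_gap: 0.0854
```

carry_out([
  {"jaw": 1,"tx": 0.04,"ty": 0,"tz": 0.2,"wx": 0,"wy": 0,"wz": 0},
  {"jaw": 1,"tx": 0,"ty": 0,"tz": 0,"wx": 0,"wy": 0,"wz": 0},
])

```text
clock: 4.62
tcp_pos: [0.5143, 0.0039, 0.2471]
orientation: [0.085, -0.577, 0.81, 0.061]
wrist_force: [0.5, 0.1, -0.1]
finger_gap: 0.0851
```

carry_out([
  {"jaw": 1,"tx": 0.04,"ty": 0,"tz": 0.2,"wx": 0,"wy": 0,"wz": 0},
  {"jaw": 1,"tx": 0,"ty": 0,"tz": 0,"wx": 0,"wy": 0,"wz": 0},
])

```text
clock: 4.88
tcp_pos: [0.5144, 0.0039, 0.245]
orientation: [0.085, -0.577, 0.81, 0.061]
wrist_force: [0.7, 0.0, 0.4]
finger_gap: 0.0858
```

carry_out([
  {"jaw": 1,"tx": 0.04,"ty": 0,"tz": 0.2,"wx": 0,"wy": 0,"wz": 0},
  {"jaw": 1,"tx": 0,"ty": 0,"tz": 0,"wx": 0,"wy": 0,"wz": 0},
])

```text
clock: 5.12
tcp_pos: [0.5144, 0.004, 0.243]
orientation: [0.085, -0.577, 0.81, 0.061]
wrist_force: [0.3, 1.0, 0.1]
finger_gap: 0.0856
```

carry_out([
  {"jaw": 1,"tx": 0.04,"ty": 0,"tz": 0.2,"wx": 0,"wy": 0,"wz": 0},
  {"jaw": 1,"tx": 0.02,"ty": 0,"tz": 0.1,"wx": 0,"wy": 0,"wz": 0},
  {"jaw": 1,"tx": 0,"ty": 0,"tz": 0,"wx": 0,"wy": 0,"wz": 0},
])

```text
clock: 5.5
tcp_pos: [0.5144, 0.004, 0.24]
orientation: [0.085, -0.577, 0.81, 0.061]
wrist_force: [0.2, 0.6, 1.1]
finger_gap: 0.0857
```

carry_out([
  {"jaw": 1,"tx": 0.02,"ty": 0,"tz": 0.1,"wx": 0,"wy": 0,"wz": 0},
  {"jaw": 1,"tx": 0,"ty": 0,"tz": 0,"wx": 0,"wy": 0,"wz": 0},
])

```text
clock: 5.75
tcp_pos: [0.5145, 0.004, 0.2391]
orientation: [0.085, -0.577, 0.81, 0.061]
wrist_force: [-0.0, -0.3, 0.1]
finger_gap: 0.0849
```

carry_out([
  {"jaw": 1,"tx": 0.02,"ty": 0,"tz": 0.1,"wx": 0,"wy": 0,"wz": 0},
  {"jaw": 1,"tx": 0,"ty": 0,"tz": 0,"wx": 0,"wy": 0,"wz": 0},
])

```text
clock: 6.0
tcp_pos: [0.5144, 0.004, 0.238]
orientation: [0.085, -0.577, 0.81, 0.061]
wrist_force: [-0.1, 0.1, -0.0]
finger_gap: 0.0856
```

carry_out([
  {"jaw": 1,"tx": 0.02,"ty": 0,"tz": 0.1,"wx": 0,"wy": 0,"wz": 0},
  {"jaw": 1,"tx": 0,"ty": 0,"tz": 0,"wx": 0,"wy": 0,"wz": 0},
])

```text
clock: 6.25
tcp_pos: [0.5144, 0.004, 0.237]
orientation: [0.085, -0.577, 0.81, 0.061]
wrist_force: [0.0, -0.5, -0.2]
finger_gap: 0.0855
```

carry_out([
  {"jaw": 1,"tx": -0.49,"ty": 0,"tz": 0.104,"wx": 0,"wy": 0,"wz": 0},
  {"jaw": 1,"tx": -0.49,"ty": 0,"tz": 0.104,"wx": 0,"wy": 0,"wz": 0},
  {"jaw": 1,"tx": -0.49,"ty": 0,"tz": 0.104,"wx": 0,"wy": 0,"wz": 0},
  {"jaw": 1,"tx": -0.29,"ty": 0,"tz": 0.062,"wx": 0,"wy": 0,"wz": 0},
  {"jaw": 1,"tx": -0.29,"ty": 0,"tz": 0.062,"wx": 0,"wy": 0,"wz": 0},
  {"jaw": 1,"tx": -0.29,"ty": 0,"tz": 0.062,"wx": 0,"wy": 0,"wz": 0},
  {"jaw": 1,"tx": -0.29,"ty": 0,"tz": 0.062,"wx": 0,"wy": 0,"wz": 0},
  {"jaw": 1,"tx": -0.29,"ty": 0,"tz": 0.062,"wx": 0,"wy": 0,"wz": 0},
])

```text
clock: 7.25
tcp_pos: [0.5243, 0.0323, 0.2371]
orientation: [0.085, -0.577, 0.81, 0.061]
wrist_force: [-1.3, -1.9, 1.0]
finger_gap: 0.0852
```

```bash
python3 -c "
from h import *
show(); 
im=eyes.read_camera('scene')[180:340,200:360];cv2.imwrite('pics/s4.png',cv2.resize(im,(600,600),interpolation=cv2.INTER_CUBIC))"
```

```text
t 7.25 tip_u mm [-44.1 -37.   67.9] gap 0.0852
 tool z_u [ 0.208 -0.    -0.978] y_u [ 0.  1. -0.] alpha 78.0
 F_u [-2.2   0.61  1.01] tau [-0.43  0.15  0.01] q [-0.141  0.309 -0.404  0.818  0.205 -1.375]
```

View pics/s4.png

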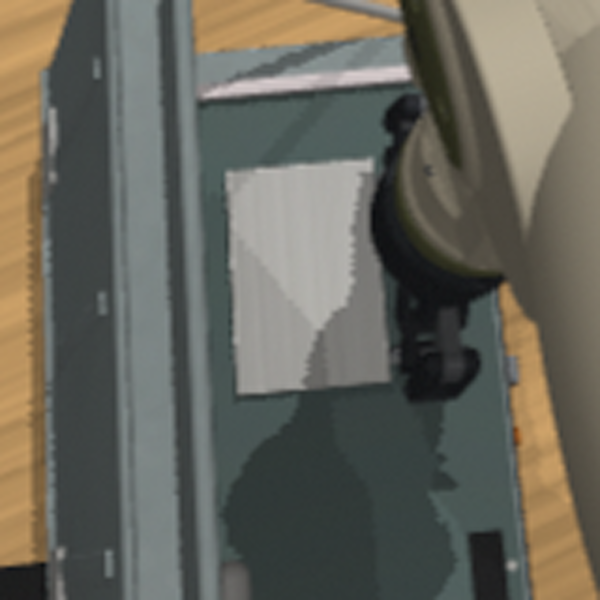

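carry_out([
  {"jaw": 1,"tx": -0.29,"ty": 0,"tz": 0.062,"wx": 0,"wy": 0,"wz": 0},
  {"jaw": 1,"tx": -0.29,"ty": 0,"tz": 0.062,"wx": 0,"wy": 0,"wz": 0},
  {"jaw": 1,"tx": -0.29,"ty": 0,"tz": 0.062,"wx": 0,"wy": 0,"wz": 0},
  {"jaw": 1,"tx": -0.29,"ty": 0,"tz": 0.062,"wx": 0,"wy": 0,"wz": 0},
  {"jaw": 1,"tx": -0.29,"ty": 0,"tz": 0.062,"wx": 0,"wy": 0,"wz": 0},
  {"jaw": 1,"tx": -0.29,"ty": 0,"tz": 0.062,"wx": 0,"wy": 0,"wz": 0},
])

```text
clock: 8.05
tcp_pos: [0.5301, 0.0492, 0.2371]
orientation: [0.085, -0.577, 0.81, 0.061]
wrist_force: [-1.0, -1.3, 1.0]
finger_gap: 0.0853
```

carry_out([
  {"jaw": 1,"tx": -0.15,"ty": 0,"tz": 0.031,"wx": 0,"wy": 0,"wz": 0},
  {"jaw": 1,"tx": -0.15,"ty": 0,"tz": 0.031,"wx": 0,"wy": 0,"wz": 0},
])

```text
clock: 8.3
tcp_pos: [0.5311, 0.052, 0.2371]
orientation: [0.085, -0.577, 0.81, 0.061]
wrist_force: [-0.1, -1.5, 0.5]
finger_gap: 0.0857
```

```bash
python3 -c "
from h import *
show(); 
im=eyes.read_camera('scene')[160:360,200:360];cv2.imwrite('pics/s5.png',cv2.resize(im,(480,600),interpolation=cv2.INTER_CUBIC))"
```

```text
t 8.3 tip_u mm [-23.2 -36.9  67.8] gap 0.0857
 tool z_u [ 0.208 -0.    -0.978] y_u [-0.  1. -0.] alpha 78.0
 F_u [-1.49 -0.37  0.47] tau [-0.39  0.12  0.  ] q [-0.102  0.32  -0.388  0.814  0.204 -1.334]
```

View pics/s5.png

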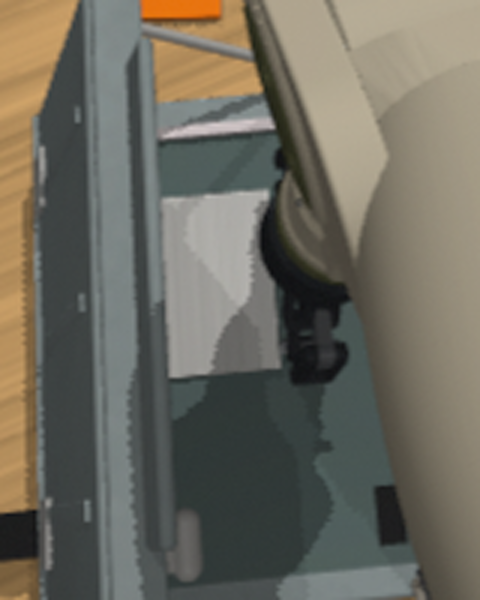

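carry_out([
  {"jaw": 1,"tx": -0.15,"ty": 0,"tz": 0.031,"wx": 0,"wy": 0,"wz": 0},
  {"jaw": 1,"tx": -0.1,"ty": 0,"tz": 0.021,"wx": 0,"wy": 0,"wz": 0},
])

```text
clock: 8.6
tcp_pos: [0.5319, 0.0544, 0.2371]
orientation: [0.085, -0.577, 0.81, 0.061]
wrist_force: [-1.0, -1.8, 0.8]
finger_gap: 0.0857
```

carry_out([
  {"jaw": 1,"tx": -0.1,"ty": 0,"tz": 0.021,"wx": 0,"wy": 0,"wz": 0},
])

```text
clock: 8.72
tcp_pos: [0.5322, 0.0553, 0.2371]
orientation: [0.085, -0.577, 0.81, 0.06]
wrist_force: [-0.9, -4.7, 0.9]
finger_gap: 0.0855
```

carry_out([
  {"jaw": 1,"tx": -0.1,"ty": 0,"tz": 0.021,"wx": 0,"wy": 0,"wz": 0},
])

```text
clock: 8.85
tcp_pos: [0.5325, 0.0557, 0.2371]
orientation: [0.084, -0.577, 0.81, 0.06]
wrist_force: [-3.2, -7.2, 2.6]
finger_gap: 0.0857
```

carry_out([
  {"jaw": 1,"tx": -0.05,"ty": 0,"tz": 0.01,"wx": 0,"wy": 0,"wz": 0},
])

```text
clock: 8.98
tcp_pos: [0.5326, 0.0559, 0.2371]
orientation: [0.084, -0.577, 0.81, 0.059]
wrist_force: [-1.9, -9.1, 3.0]
finger_gap: 0.0857
```

carry_out([
  {"jaw": 1,"tx": 0.5,"ty": 0,"tz": -0.104,"wx": 0,"wy": 0,"wz": 0},
  {"jaw": 1,"tx": 1.5,"ty": 0,"tz": -0.31,"wx": 0,"wy": 0,"wz": 0},
  {"jaw": -1,"tx": 1.0,"ty": 0,"tz": -3,"wx": 0,"wy": 0,"wz": 0},
  {"jaw": -1,"tx": 0,"ty": 3,"tz": -3,"wx": 0,"wy": -3,"wz": 0},
  {"jaw": -1,"tx": 0,"ty": 4,"tz": 0,"wx": 0,"wy": -4,"wz": 0},
  {"jaw": -1,"tx": 0,"ty": 3,"tz": 0,"wx": 0,"wy": -4,"wz": 0},
  {"jaw": -1,"tx": 0,"ty": 0,"tz": 0,"wx": 0,"wy": 0,"wz": 0},
  {"jaw": -1,"tx": 0,"ty": 0,"tz": 0,"wx": 0,"wy": 0,"wz": 0},
])

```text
clock: 9.98
tcp_pos: [0.4248, 0.0486, 0.294]
orientation: [0.163, -0.568, 0.798, 0.115]
wrist_force: [-0.0, -0.2, -0.0]
finger_gap: 0.0001
```

```bash
python3 -c "
from h import *
show(); to((33,60,100),66)
for n in('scene','top'):
    im=eyes.read_camera(n)
    im=im[130:370,190:430] if n=='scene' else im[130:370,150:390]
    cv2.imwrite('pics/6%s.png'%n,cv2.resize(im,(600,600),interpolation=cv2.INTER_CUBIC))"
```

```text
t 9.97 tip_u mm [-29.5  62.  134.7] gap 0.0001
 tool z_u [ 0.391 -0.002 -0.921] y_u [ 0.     1.    -0.002] alpha 67.01
 F_u [-0.2  -0.03 -0.01] tau [-0.39  0.06  0.01] q [-0.192  0.058 -0.582  0.87   0.397 -1.418]
rotvec tool deg [-0.11 -1.01  0.02] shift tool cm (before turn) [-4.09 -0.23  5.64] after turn [-3.99 -0.23  5.71]
```

View pics/6scene.png

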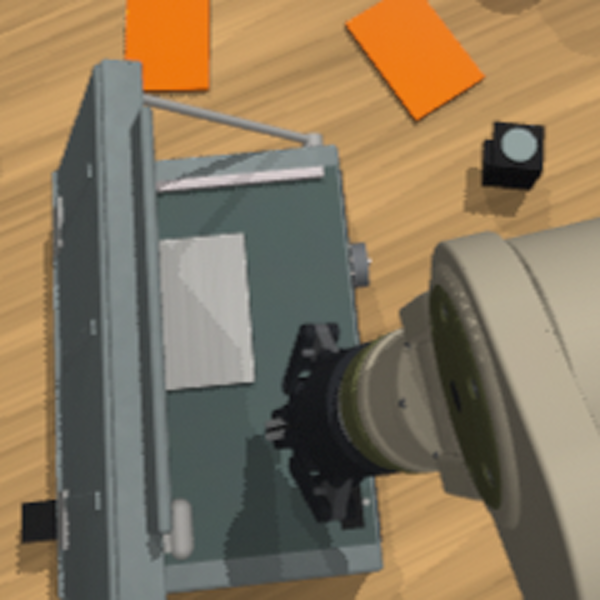

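View pics/6top.png

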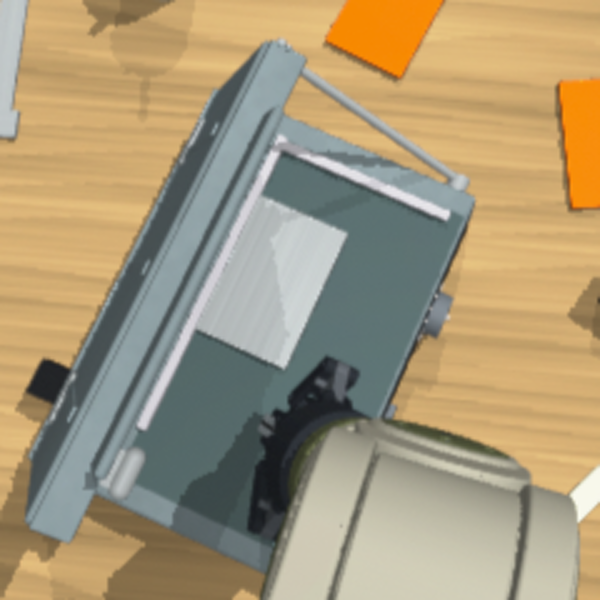

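carry_out([
  {"jaw": -1,"tx": -2.0,"ty": -0.1,"tz": 2.8,"wx": 0,"wy": -1,"wz": 0},
  {"jaw": -1,"tx": -2.0,"ty": 0,"tz": 2.85,"wx": 0,"wy": 0,"wz": 0},
  {"jaw": -1,"tx": 0.3,"ty": 0,"tz": 0.64,"wx": 0,"wy": 0,"wz": 0},
  {"jaw": -1,"tx": 0.28,"ty": 0,"tz": 0.64,"wx": 0,"wy": 0,"wz": 0},
  {"jaw": -1,"tx": 0,"ty": 0,"tz": 0,"wx": 0,"wy": 0,"wz": 0},
])

```text
clock: 10.7
tcp_pos: [0.4445, 0.1042, 0.2433]
orientation: [0.169, -0.567, 0.797, 0.121]
wrist_force: [-0.8, 0.6, -0.5]
finger_gap: -0.0
```

```bash
python3 -c "
from h import *
show(); to((35,60,84),66)
for n in('scene','top'):
    im=eyes.read_camera(n)
    im=im[130:370,190:430] if n=='scene' else im[130:370,150:390]
    cv2.imwrite('pics/7%s.png'%n,cv2.resize(im,(600,600),interpolation=cv2.INTER_CUBIC))"
```

```text
t 10.7 tip_u mm [32.1 62.  85.2] gap -0.0
 tool z_u [ 0.406  0.    -0.914] y_u [0.001 1.    0.001] alpha 66.02
 F_u [ 0.32  0.92 -0.53] tau [-0.32  0.13  0.  ] q [-0.058  0.147 -0.63   0.674  0.402 -1.27 ]
rotvec tool deg [ 0.03 -0.02 -0.07] shift tool cm (before turn) [-0.21 -0.19  0.23] after turn [-0.21 -0.19  0.23]
```

View pics/7scene.png

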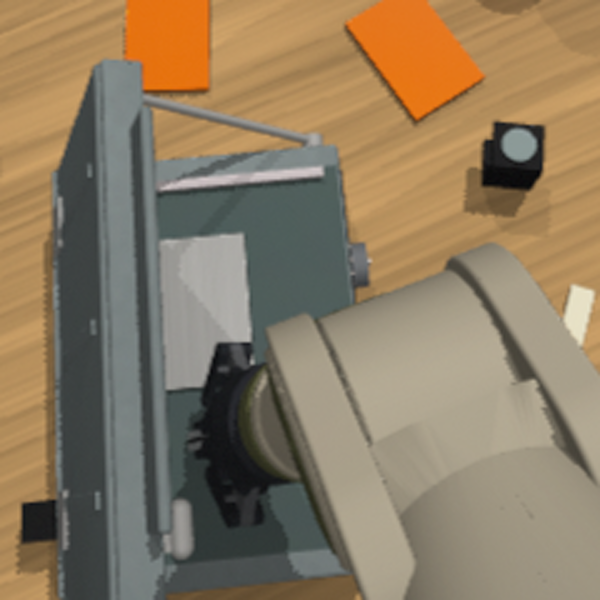

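View pics/7top.png

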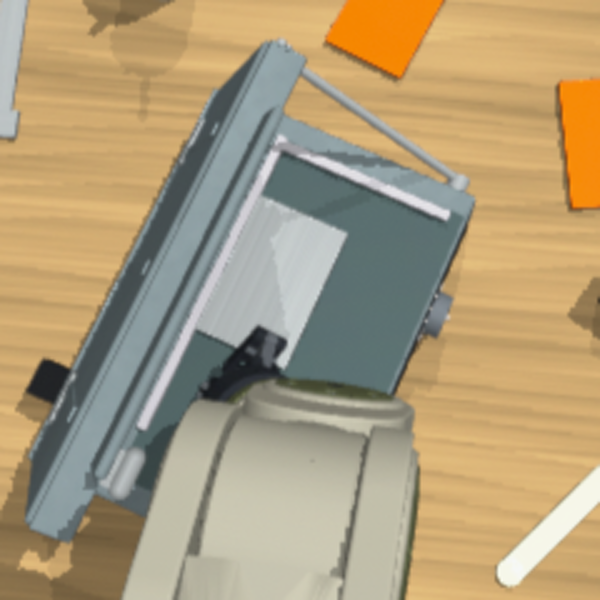

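carry_out([
  {"jaw": -1,"tx": -0.2,"ty": -0.5,"tz": 0.2,"wx": 0,"wy": 0,"wz": 0},
  {"jaw": -1,"tx": 0,"ty": -0.5,"tz": 0,"wx": 0,"wy": 0,"wz": 0},
  {"jaw": -1,"tx": 0,"ty": -0.5,"tz": 0,"wx": 0,"wy": 0,"wz": 0},
  {"jaw": -1,"tx": 0,"ty": -0.4,"tz": 0,"wx": 0,"wy": 0,"wz": 0},
  {"jaw": -1,"tx": 0,"ty": -0.3,"tz": 0,"wx": 0,"wy": 0,"wz": 0},
  {"jaw": -1,"tx": 0,"ty": -0.3,"tz": 0,"wx": 0,"wy": 0,"wz": 0},
  {"jaw": -1,"tx": 0,"ty": -0.3,"tz": 0,"wx": 0,"wy": 0,"wz": 0},
  {"jaw": -1,"tx": 0,"ty": -0.3,"tz": 0,"wx": 0,"wy": 0,"wz": 0},
  {"jaw": -1,"tx": 0,"ty": -0.3,"tz": 0,"wx": 0,"wy": 0,"wz": 0},
])

```text
clock: 11.92
tcp_pos: [0.4777, 0.096, 0.2427]
orientation: [0.169, -0.567, 0.797, 0.121]
wrist_force: [0.5, -0.0, -0.1]
finger_gap: -0.0001
```

```bash
python3 -c "
from h import *
show()"
```

```text
t 11.93 tip_u mm [35.3 27.8 84.6] gap -0.0001
 tool z_u [ 0.407 -0.    -0.914] y_u [ 0.  1. -0.] alpha 65.99
 F_u [ 0.12 -0.5  -0.12] tau [-0.35  0.11  0.02] q [-0.071  0.205 -0.557  0.693  0.404 -1.285]
```

carry_out([
  {"jaw": -1,"tx": 0,"ty": -0.3,"tz": 0,"wx": 0,"wy": 0,"wz": 0},
  {"jaw": -1,"tx": 0,"ty": -0.3,"tz": 0,"wx": 0,"wy": 0,"wz": 0},
])

```text
clock: 12.18
tcp_pos: [0.483, 0.0942, 0.2425]
orientation: [0.169, -0.567, 0.797, 0.121]
wrist_force: [-1.7, 0.5, 1.0]
finger_gap: -0.0001
```

```bash
python3 -c "
from h import *
show()
for n in('scene','top'):
    im=eyes.read_camera(n)
    im=im[130:370,190:430] if n=='scene' else im[130:370,150:390]
    cv2.imwrite('pics/8%s.png'%n,cv2.resize(im,(600,600),interpolation=cv2.INTER_CUBIC))"
```

```text
t 12.18 tip_u mm [35.4 22.4 84.5] gap -0.0001
 tool z_u [ 0.407  0.001 -0.913] y_u [-0.     1.     0.001] alpha 65.99
 F_u [-0.1   1.81  1.04] tau [-0.17  0.34  0.19] q [-0.075  0.215 -0.545  0.698  0.405 -1.289]
```

View pics/8scene.png

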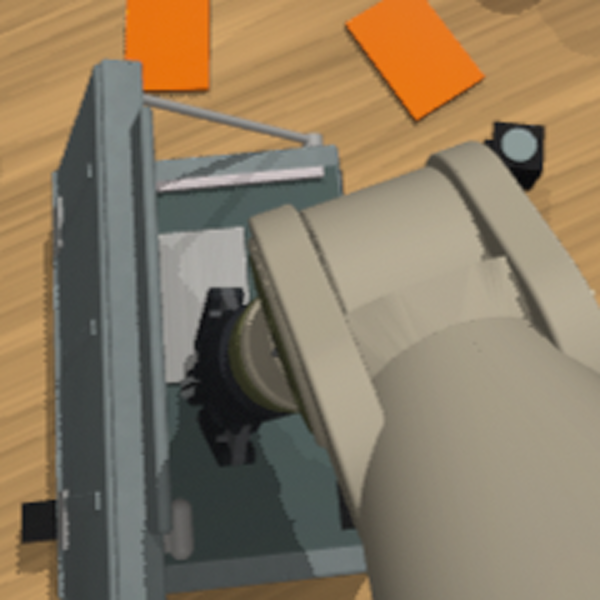

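View pics/8top.png

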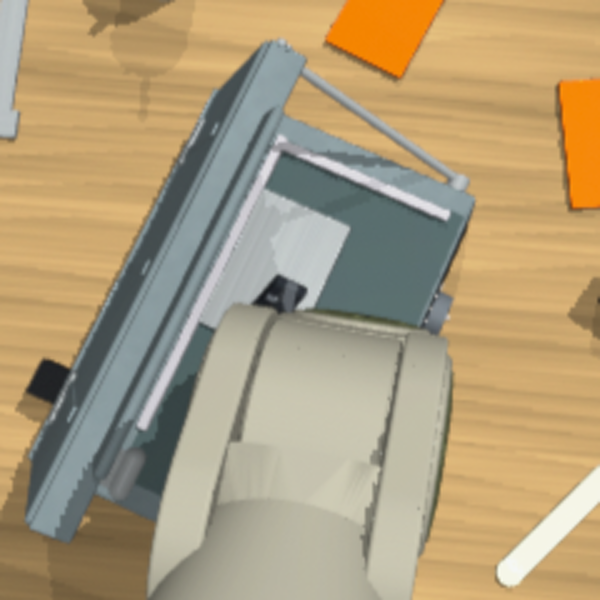

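carry_out([
  {"jaw": -1,"tx": 0,"ty": -0.3,"tz": 0,"wx": 0,"wy": 0,"wz": 0},
  {"jaw": -1,"tx": 0,"ty": -0.3,"tz": 0,"wx": 0,"wy": 0,"wz": 0},
  {"jaw": -1,"tx": 0,"ty": -0.3,"tz": 0,"wx": 0,"wy": 0,"wz": 0},
  {"jaw": -1,"tx": 0,"ty": -0.3,"tz": 0,"wx": 0,"wy": 0,"wz": 0},
  {"jaw": -1,"tx": 0,"ty": -0.3,"tz": 0,"wx": 0,"wy": 0,"wz": 0},
  {"jaw": -1,"tx": 0,"ty": -0.3,"tz": 0,"wx": 0,"wy": 0,"wz": 0},
])

```text
clock: 13.02
tcp_pos: [0.5005, 0.0881, 0.2426]
orientation: [0.169, -0.567, 0.797, 0.121]
wrist_force: [-1.9, 0.4, -0.7]
finger_gap: -0.0002
```

carry_out([
  {"jaw": -1,"tx": 0,"ty": -0.3,"tz": 0,"wx": 0,"wy": 0,"wz": 0},
  {"jaw": -1,"tx": 0,"ty": -0.3,"tz": 0,"wx": 0,"wy": 0,"wz": 0},
  {"jaw": -1,"tx": 0,"ty": -0.3,"tz": 0,"wx": 0,"wy": 0,"wz": 0},
  {"jaw": -1,"tx": 0,"ty": -0.3,"tz": 0,"wx": 0,"wy": 0,"wz": 0},
])

```text
clock: 13.52
tcp_pos: [0.5117, 0.0842, 0.2426]
orientation: [0.169, -0.567, 0.797, 0.121]
wrist_force: [-0.9, 0.6, -1.3]
finger_gap: 0.0003
```

```bash
python3 -c "
from h import *
show()
for n in('scene','top'):
    im=eyes.read_camera(n)
    im=im[130:370,190:430] if n=='scene' else im[130:370,150:390]
    cv2.imwrite('pics/9%s.png'%n,cv2.resize(im,(600,600),interpolation=cv2.INTER_CUBIC))"
```

```text
t 13.53 tip_u mm [35.3 -8.2 84.6] gap 0.0003
 tool z_u [ 0.407 -0.    -0.914] y_u [ 0.  1. -0.] alpha 66.0
 F_u [ 0.25  1.01 -1.29] tau [-0.35  0.3   0.13] q [-0.09   0.264 -0.478  0.723  0.406 -1.306]
```

View pics/9top.png

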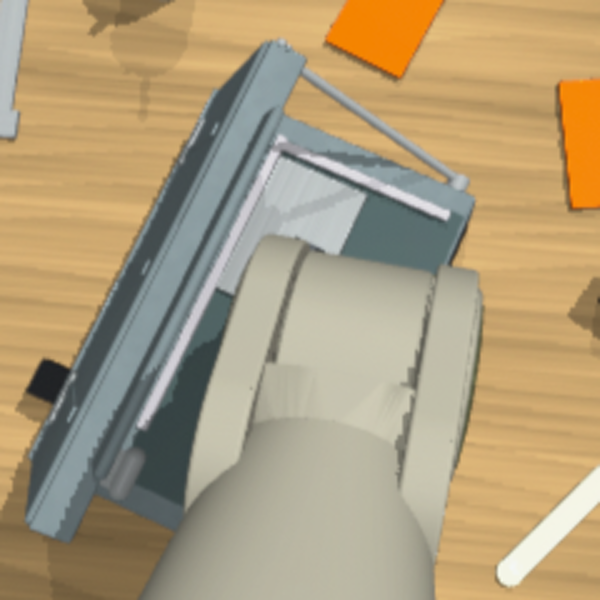

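Nearly home in y. Small steps now.

carry_out([
  {"jaw": -1,"tx": 0,"ty": -0.2,"tz": 0,"wx": 0,"wy": 0,"wz": 0},
  {"jaw": -1,"tx": 0,"ty": -0.15,"tz": 0,"wx": 0,"wy": 0,"wz": 0},
])

```text
clock: 13.88
tcp_pos: [0.5148, 0.0832, 0.2428]
orientation: [0.169, -0.567, 0.797, 0.121]
wrist_force: [-1.8, 1.1, 1.1]
finger_gap: -0.0002
```

carry_out([
  {"jaw": -1,"tx": 0,"ty": -0.15,"tz": 0,"wx": 0,"wy": 0,"wz": 0},
])

```text
clock: 14.0
tcp_pos: [0.5163, 0.0827, 0.2428]
orientation: [0.169, -0.567, 0.797, 0.121]
wrist_force: [-1.8, 0.3, 1.6]
finger_gap: -0.0004
```

carry_out([
  {"jaw": -1,"tx": 0,"ty": -0.1,"tz": 0,"wx": 0,"wy": 0,"wz": 0},
])

```text
clock: 14.12
tcp_pos: [0.5173, 0.0824, 0.2427]
orientation: [0.169, -0.567, 0.797, 0.121]
wrist_force: [-0.7, 0.7, 1.1]
finger_gap: 0.0003
```

carry_out([
  {"jaw": -1,"tx": 0,"ty": -0.1,"tz": 0,"wx": 0,"wy": 0,"wz": 0},
])

```text
clock: 14.25
tcp_pos: [0.5181, 0.082, 0.2427]
orientation: [0.169, -0.567, 0.797, 0.121]
wrist_force: [-3.9, 1.2, 3.2]
finger_gap: 0.0002
```

carry_out([
  {"jaw": -1,"tx": 0,"ty": -0.1,"tz": 0,"wx": 0,"wy": 0,"wz": 0},
])

```text
clock: 14.38
tcp_pos: [0.5185, 0.0819, 0.2425]
orientation: [0.169, -0.567, 0.797, 0.121]
wrist_force: [-5.7, 0.7, 4.4]
finger_gap: -0.0003
```

carry_out([
  {"jaw": -1,"tx": 0,"ty": 0.3,"tz": 0,"wx": 0,"wy": 0,"wz": 0},
  {"jaw": -1,"tx": 0,"ty": 1.0,"tz": 0,"wx": 0,"wy": 0,"wz": 0},
  {"jaw": -1,"tx": 0,"ty": 2,"tz": -4,"wx": 0,"wy": 0,"wz": 0},
  {"jaw": -1,"tx": 0,"ty": 2,"tz": -5,"wx": 0,"wy": 0,"wz": 0},
])

```text
clock: 14.88
tcp_pos: [0.4557, 0.0645, 0.3248]
orientation: [0.169, -0.568, 0.797, 0.121]
wrist_force: [-0.1, -0.5, 0.5]
finger_gap: -0.0001
```

```bash
python3 -c "
from h import *
show()
for n in('scene','top'):
    im=eyes.read_camera(n);cv2.imwrite('pics/10%s.png'%n,im)
    im=im[180:300,230:350] if n=='scene' else im[170:290,230:350]
    cv2.imwrite('pics/10%sc.png'%n,cv2.resize(im,(600,600),interpolation=cv2.INTER_CUBIC))"
```

```text
t 14.88 tip_u mm [ -1.7  38.7 166.7] gap -0.0001
 tool z_u [ 0.406  0.002 -0.914] y_u [-0.001  1.     0.002] alpha 66.04
 F_u [-0.55 -0.08  0.5 ] tau [-0.32  0.06 -0.06] q [-0.147  0.085 -0.472  0.934  0.411 -1.368]
```

View pics/10scenec.png

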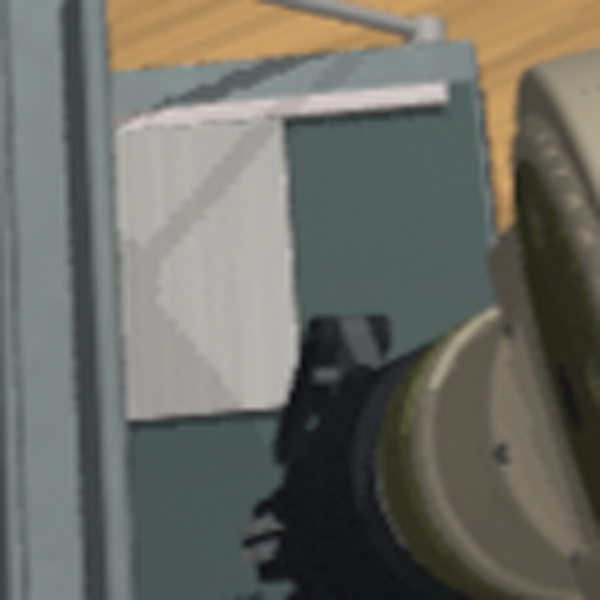

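View pics/10topc.png

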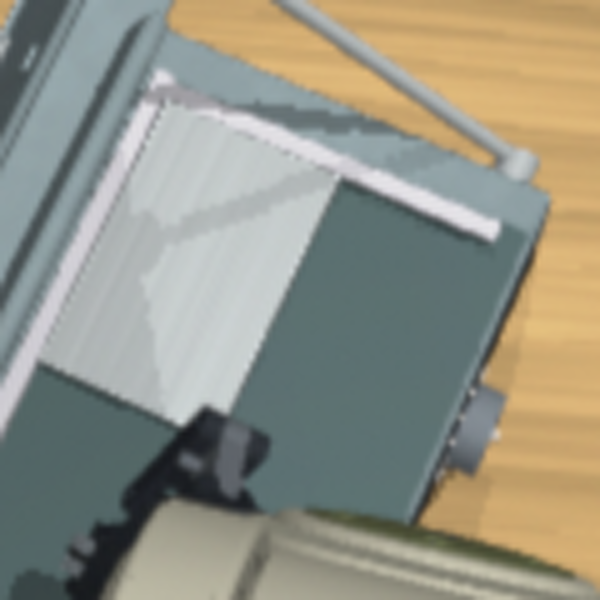

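```bash
python3 -c "
from h import *
to((-45,-80,140),78)"
```

```text
rotvec tool deg [-0.36 12.07  0.07] shift tool cm (before turn) [  1.63 -11.74   1.53] after turn [  1.26 -11.75   1.76]
```

carry_out([
  {"jaw": -1,"tx": 1.0,"ty": -3.9,"tz": 0,"wx": 0,"wy": 4,"wz": 0},
  {"jaw": -1,"tx": 0.6,"ty": -3.9,"tz": 0.8,"wx": -0.3,"wy": 4,"wz": 0},
  {"jaw": -1,"tx": 0,"ty": -3.9,"tz": 0.8,"wx": 0,"wy": 4,"wz": 0},
  {"jaw": -1,"tx": 0.58,"ty": 0,"tz": 2.74,"wx": 0,"wy": 0,"wz": 0},
  {"jaw": -1,"tx": 0.58,"ty": 0,"tz": 2.74,"wx": 0,"wy": 0,"wz": 0},
  {"jaw": -1,"tx": 0,"ty": 0,"tz": 0,"wx": 0,"wy": 0,"wz": 0},
])

```text
clock: 15.72
tcp_pos: [0.5646, 0.017, 0.2489]
orientation: [0.085, -0.577, 0.81, 0.062]
wrist_force: [-2.4, -0.2, 12.0]
finger_gap: 0.0004
```

```bash
python3 -c "
from h import *
show();to((-28,-80,82.5),78)"
```

```text
t 15.72 tip_u mm [-45.2 -79.7  79.8] gap 0.0004
 tool z_u [ 0.209  0.002 -0.978] y_u [-0.001  1.     0.002] alpha 77.94
 F_u [-1.    2.23 12.01] tau [0.02 0.54 0.12] q [-0.159  0.367 -0.284  0.885  0.208 -1.394]
rotvec tool deg [0.12 0.06 0.04] shift tool cm (before turn) [-1.75  0.01  0.09] after turn [-1.75  0.01  0.09]
```

carry_out([
  {"jaw": -1,"tx": -0.08,"ty": 0,"tz": -0.4,"wx": 0,"wy": 0,"wz": 0},
  {"jaw": -1,"tx": -0.49,"ty": 0,"tz": 0.104,"wx": 0,"wy": 0,"wz": 0},
  {"jaw": -1,"tx": -0.49,"ty": 0,"tz": 0.104,"wx": 0,"wy": 0,"wz": 0},
  {"jaw": -1,"tx": -0.29,"ty": 0,"tz": 0.062,"wx": 0,"wy": 0,"wz": 0},
  {"jaw": -1,"tx": 0,"ty": 0,"tz": 0,"wx": 0,"wy": 0,"wz": 0},
])

```text
clock: 16.35
tcp_pos: [0.5684, 0.0297, 0.2511]
orientation: [0.084, -0.578, 0.81, 0.063]
wrist_force: [-0.5, 0.2, -1.1]
finger_gap: -0.0001
```

```bash
python3 -c "
from h import *
show();to((-22,-80,82.5),78)"
```

```text
t 16.35 tip_u mm [-32.1 -78.5  81.9] gap -0.0001
 tool z_u [ 0.208  0.006 -0.978] y_u [-0.002  1.     0.005] alpha 78.0
 F_u [ 0.07  0.52 -1.1 ] tau [-0.2   0.05 -0.01] q [-0.135  0.372 -0.27   0.893  0.206 -1.371]
rotvec tool deg [ 0.32 -0.    0.06] shift tool cm (before turn) [-1.   -0.05  0.15] after turn [-1.   -0.05  0.15]
```

carry_out([
  {"jaw": -1,"tx": -0.2,"ty": 0,"tz": 0.042,"wx": 0,"wy": 0,"wz": 0},
  {"jaw": -1,"tx": -0.15,"ty": 0,"tz": 0.03,"wx": 0,"wy": 0,"wz": 0},
])

```text
clock: 16.6
tcp_pos: [0.5696, 0.0327, 0.2514]
orientation: [0.084, -0.577, 0.81, 0.063]
wrist_force: [1.1, 0.7, -0.3]
finger_gap: -0.0001
```

carry_out([
  {"jaw": -1,"tx": -0.1,"ty": 0,"tz": 0.02,"wx": 0,"wy": 0,"wz": 0},
])

```text
clock: 16.73
tcp_pos: [0.5699, 0.0336, 0.2515]
orientation: [0.084, -0.577, 0.81, 0.063]
wrist_force: [-0.5, 0.4, 0.1]
finger_gap: -0.0002
```

carry_out([
  {"jaw": -1,"tx": -0.1,"ty": 0,"tz": 0.02,"wx": 0,"wy": 0,"wz": 0},
])

```text
clock: 16.85
tcp_pos: [0.5702, 0.0346, 0.2515]
orientation: [0.084, -0.577, 0.81, 0.063]
wrist_force: [-0.3, 0.3, -0.1]
finger_gap: -0.0003
```

carry_out([
  {"jaw": -1,"tx": -0.1,"ty": 0,"tz": 0.02,"wx": 0,"wy": 0,"wz": 0},
])

```text
clock: 16.98
tcp_pos: [0.5706, 0.0356, 0.2515]
orientation: [0.084, -0.577, 0.81, 0.063]
wrist_force: [0.4, -0.0, -0.4]
finger_gap: -0.0001
```

carry_out([
  {"jaw": -1,"tx": -0.1,"ty": 0,"tz": 0.02,"wx": 0,"wy": 0,"wz": 0},
  {"jaw": -1,"tx": -0.1,"ty": 0,"tz": 0.02,"wx": 0,"wy": 0,"wz": 0},
])

```text
clock: 17.23
tcp_pos: [0.5712, 0.0375, 0.2515]
orientation: [0.084, -0.577, 0.81, 0.063]
wrist_force: [0.3, 0.1, -0.0]
finger_gap: -0.0001
```

carry_out([
  {"jaw": -1,"tx": -0.1,"ty": 0,"tz": 0.02,"wx": 0,"wy": 0,"wz": 0},
])

```text
clock: 17.35
tcp_pos: [0.5716, 0.0385, 0.2515]
orientation: [0.084, -0.577, 0.81, 0.063]
wrist_force: [0.6, -0.7, -0.2]
finger_gap: -0.0003
```

carry_out([
  {"jaw": -1,"tx": -0.1,"ty": 0,"tz": 0.02,"wx": 0,"wy": 0,"wz": 0},
])

```text
clock: 17.48
tcp_pos: [0.5718, 0.0393, 0.2515]
orientation: [0.083, -0.577, 0.81, 0.063]
wrist_force: [-1.1, -1.6, 0.1]
finger_gap: 0.0002
```

carry_out([
  {"jaw": -1,"tx": -0.1,"ty": 0,"tz": 0.02,"wx": 0,"wy": 0,"wz": 0},
])

```text
clock: 17.6
tcp_pos: [0.5723, 0.0399, 0.2516]
orientation: [0.083, -0.577, 0.81, 0.062]
wrist_force: [-0.8, -5.4, 0.0]
finger_gap: -0.0002
```

carry_out([
  {"jaw": -1,"tx": 0.5,"ty": 0,"tz": -0.1,"wx": 0,"wy": 0,"wz": 0},
  {"jaw": -1,"tx": 1.5,"ty": 0,"tz": -0.3,"wx": 0,"wy": 0,"wz": 0},
  {"jaw": -1,"tx": 1.0,"ty": 0,"tz": -3,"wx": 0,"wy": 0,"wz": 0},
  {"jaw": -1,"tx": 2.0,"ty": 3,"tz": -3,"wx": 0,"wy": 0,"wz": 0},
  {"jaw": -1,"tx": 3.0,"ty": 3,"tz": -2,"wx": 0,"wy": -5,"wz": 0},
  {"jaw": -1,"tx": 3.0,"ty": 0,"tz": -2,"wx": 0,"wy": -5,"wz": 0},
  {"jaw": -1,"tx": 0,"ty": 0,"tz": 0,"wx": 0,"wy": 0,"wz": 0},
])

```text
clock: 18.48
tcp_pos: [0.4727, -0.0659, 0.3285]
orientation: [0.155, -0.568, 0.801, 0.112]
wrist_force: [1.0, 1.1, 0.1]
finger_gap: -0.0002
```

```bash
cat > kin.py <<'E'
from h import *
D=[ # q, tip_u(mm), zu, yu
([1.151,.314,.045,1.304,0,1.431],[291.7,478.6,230.9],[-.002,0,-1]),
([.155,-.161,-.474,1.258,0,-1.088],[-59.5,199.7,231.4],[0,.001,-1]),
([-.215,.19,-.211,1.145,.209,-1.444],[-80.8,-39.2,199.8],[.209,.001,-.978]),
([-.2,.278,-.401,.865,.208,-1.435],[-74.1,-36.2,84.1],[.208,.001,-.978]),
([-.141,.309,-.404,.818,.205,-1.375],[-44.1,-37,67.9],[.208,0,-.978]),
([-.192,.058,-.582,.870,.397,-1.418],[-29.5,62,134.7],[.391,-.002,-.921]),
([-.058,.147,-.630,.674,.402,-1.270],[32.1,62,85.2],[.406,0,-.914]),
([-.090,.264,-.478,.723,.406,-1.306],[35.3,-8.2,84.6],[.407,0,-.914]),
([-.147,.085,-.472,.934,.411,-1.368],[-1.7,38.7,166.7],[.406,.002,-.914]),
([-.159,.367,-.284,.885,.208,-1.394],[-45.2,-79.7,79.8],[.209,.002,-.978]),
]
def add_current():
    s,R,tip,Ru=st(); D.append((list(s['joint_pos']),tip*1000,Ru[:,2]))
d=lambda a: np.array([np.sin(a),0,np.cos(a)]); dp=lambda a: np.array([np.cos(a),0,-np.sin(a)])
def tdir(q):
    s=q[1]-q[2]+q[3]; t0=d(s+np.pi/2); n0=dp(s+np.pi/2)
    return t0,n0,np.cos(q[4])*t0+np.sin(q[4])*np.array([0,1.,0])
def feats(q):
    t0,n0,t=tdir(q); R=Rz(q[0])
    F=[[1,0,0],[0,1,0],[0,0,1],d(q[1]),dp(q[1]),d(q[1]-q[2]),dp(q[1]-q[2]),t0,t]
    return R@np.array(F).T
if __name__=="__main__":
    add_current(); show()
    A=[];b=[]
    for q,tip,z in D:
        z=np.array(z)
        w=tow(np.array(tip)/1000-.173*z); A.append(feats(q)); b.append(w)
        print((RU@z).round(3),(Rz(q[0])@tdir(q)[2]).round(3))
    A=np.vstack(A);b=np.hstack(b)
    m,res,rk,sv=np.linalg.lstsq(A,b,rcond=1e-3); print(m.round(4),rk,sv.round(3)); print((np.abs(A@m-b)*1000).max())
    np.save('kin.npy',m)
E
python3 kin.py
```

```text
t 18.48 tip_u mm [-124.8  -20.1  168.1] gap -0.0002
 tool z_u [ 0.375  0.002 -0.927] y_u [0.003 1.    0.003] alpha 67.99
 F_u [ 1.38 -0.55  0.11] tau [-0.33  0.12  0.01] q [-0.409  0.167 -0.36   1.076  0.383 -1.648]
[-0.001 -0.002 -1.   ] [-0.001 -0.002 -1.   ]
[-0.001  0.    -1.   ] [-0. -0. -1.]
[ 0.067  0.198 -0.978] [ 0.068  0.198 -0.978]
[ 0.067  0.197 -0.978] [ 0.067  0.197 -0.978]
[ 0.068  0.197 -0.978] [ 0.067  0.196 -0.978]
[ 0.13   0.369 -0.921] [ 0.129  0.369 -0.921]
[ 0.133  0.384 -0.914] [ 0.132  0.384 -0.914]
[ 0.133  0.385 -0.914] [ 0.132  0.385 -0.914]
[ 0.131  0.384 -0.914] [ 0.131  0.385 -0.914]
[ 0.066  0.198 -0.978] [ 0.066  0.199 -0.978]
[ 0.121  0.355 -0.927] [ 0.121  0.355 -0.927]
[ 7.000e-04  8.010e-02  2.341e-01  5.184e-01 -1.000e-04  5.520e-02
  4.092e-01  1.415e-01  1.264e-01] 9 [7.336 5.719 3.398 0.602 0.432 0.392 0.337 0.332 0.067]
0.3110373702637087
```

```bash
cat > ik.py <<'E'
from kin import *
M=np.load('kin.npy')
lo=np.array([-2.76,-.86,-1.03,-2.2,-1.47,-3.14]);hi=np.array([2.76,1.69,1.26,2.34,1.5,3.14])
def ik(tip_mm,alpha,q0,yawoff=0):
    G=goal(alpha); G=Ro.from_euler('z',yawoff,degrees=True).as_matrix()@G
    z=RU@G[:,2]; tcp=tow(np.array(tip_mm)/1000)-.173*z
    def f(q): 
        return np.r_[(feats(q)@M-tcp)*10,(Rz(q[0])@tdir(q)[2]-z)*3]
    s=least_squares(f,q0,bounds=(lo[:5],hi[:5])); return s.x,np.abs(s.fun).max()
def p4(q): # wrist pitch axis point (incl lateral offset)
    F=feats(q); return F[:,:7]@M[:7]
def elbow(q): return feats(q)[:,:4]@M[:4]
def jtool(q): return feats(q)[:,:8]@M[:8]
E
python3 - <<'E'
from ik import *
q0=[-.3,.2,-.3,1.0,.3]
for tip in [(-125,-20,92),(-125,30,92),(-125,-60,92),(-20,-20,300)]:
  for al in (60,45,35,30,25,20):
    for q00 in (q0,[-.6,.2,-.5,1.6,1.0]):
      q,e=ik(tip,al,q00)
      if e<1e-4: break
    print(tip,al,q.round(2),'err',round(e,4),'p4u',(tou(p4(q))*1000).round(),'j5u',(tou(jtool(q))*1000).round())
E
```

```text
(-125, -20, 92) 60 [-0.49  0.27 -0.49  0.9   0.52] err 0.0 p4u [-277.  -33.  492.] j5u [-275.  -20.  351.]
(-125, -20, 92) 45 [-0.62  0.38 -0.48  0.98  0.75] err 0.0 p4u [-348.  -57.  440.] j5u [-337.  -20.  304.]
(-125, -20, 92) 35 [-0.69  0.5  -0.45  1.09  0.88] err 0.0 p4u [-392.  -79.  390.] j5u [-370.  -20.  264.]
(-125, -20, 92) 30 [-0.72  0.57 -0.42  1.16  0.93] err 0.0 p4u [-413.  -91.  360.] j5u [-384.  -20.  242.]
(-125, -20, 92) 25 [-0.74  0.64 -0.4   1.24  0.98] err 0.0 p4u [-433. -104.  326.] j5u [-396.  -20.  219.]
(-125, -20, 92) 20 [-0.76  0.72 -0.36  1.34  1.03] err 0.0 p4u [-450. -117.  288.] j5u [-406.  -20.  194.]
(-125, 30, 92) 60 [-0.51  0.19 -0.6   0.88  0.51] err 0.0 p4u [-277.   16.  492.] j5u [-275.   30.  351.]
(-125, 30, 92) 45 [-0.65  0.31 -0.59  0.97  0.74] err 0.0 p4u [-350.  -10.  439.] j5u [-337.   30.  304.]
(-125, 30, 92) 35 [-0.73  0.44 -0.56  1.07  0.86] err 0.0 p4u [-397.  -33.  388.] j5u [-370.   30.  264.]
(-125, 30, 92) 30 [-0.76  0.51 -0.54  1.14  0.91] err 0.0 p4u [-419.  -45.  357.] j5u [-384.   30.  242.]
(-125, 30, 92) 25 [-0.79  0.59 -0.
[... 761 characters left out ...]
5] err 0.0 p4u [-446. -155.  292.] j5u [-406.  -60.  194.]
(-20, -20, 300) 60 [-0.26  0.11 -0.14  1.28  0.52] err 0.0 p4u [-170.  -14.  701.] j5u [-170.  -20.  559.]
(-20, -20, 300) 45 [-0.4   0.14 -0.23  1.27  0.78] err 0.0 p4u [-232.  -29.  653.] j5u [-232.  -20.  512.]
(-20, -20, 300) 35 [-0.47  0.19 -0.27  1.3   0.95] err 0.0 p4u [-269.  -47.  611.] j5u [-265.  -20.  472.]
(-20, -20, 300) 30 [-0.5   0.23 -0.29  1.33  1.02] err 0.0 p4u [-286.  -58.  586.] j5u [-279.  -20.  450.]
(-20, -20, 300) 25 [-0.53  0.27 -0.3   1.39  1.1 ] err 0.0 p4u [-302.  -73.  558.] j5u [-291.  -20.  427.]
(-20, -20, 300) 20 [-0.55  0.33 -0.3   1.46  1.16] err 0.0 p4u [-316.  -90.  525.] j5u [-301.  -20.  402.]
```

```bash
cat > lid.py <<'E'
from h import *
a=np.radians(25); dd=np.array([np.cos(a),0,-np.sin(a)]); n=np.array([np.sin(a),0,np.cos(a)])
Y=-20
def C(q):
    if q>a: r=232; return np.array([110-r*np.cos(q)+2*np.sin(q),Y,85+r*np.sin(q)+2*np.cos(q)])
    return np.array([110-250*np.cos(q)+2*np.sin(q),Y,85+250*np.sin(q)+2*np.cos(q)])+18*dd
def tipq(q): return C(q)-11*n
E
python3 - <<'E'
from h import *
for uv in [(325.5,254.7),(154.7+392/2.605,139.7+405/2.609)]: print((tou(atz('top',uv,.05))*1000).round())
from lid import *
for q in (1.22,1.3,.8,.436,.2,.05): print(q,tipq(q).round(1))
show(); to(tipq(1.22)-[45,0,0],25)
E
```

```text
[-104.  -72.   50.]
[-99.  20.  50.]
1.22 [ 27.5 -20.  293.6]
1.3 [ 45.2 -20.  299.1]
0.8 [-54.9 -20.  242.9]
0.436 [-104.1  -20.   174.8]
0.2 [-123.   -20.   119.1]
0.05 [-127.9  -20.    81.9]
t 18.48 tip_u mm [-124.8  -20.1  168.1] gap -0.0002
 tool z_u [ 0.375  0.002 -0.927] y_u [0.003 1.    0.003] alpha 67.99
 F_u [ 1.38 -0.55  0.11] tau [-0.33  0.12  0.01] q [-0.409  0.167 -0.36   1.076  0.383 -1.648]
rotvec tool deg [  0.   -42.99  -0.27] shift tool cm (before turn) [-2.85  0.06 -2.96] after turn [-4.11  0.04 -0.22]
```

carry_out([
  {"jaw": -1,"tx": -2.85,"ty": 0.06,"tz": -2.96,"wx": 0,"wy": -8.6,"wz": -0.27},
  {"jaw": -1,"tx": 0,"ty": 0,"tz": 0,"wx": 0,"wy": -8.6,"wz": 0},
  {"jaw": -1,"tx": 0,"ty": 0,"tz": 0,"wx": 0,"wy": -8.6,"wz": 0},
  {"jaw": -1,"tx": 0,"ty": 0,"tz": 0,"wx": 0,"wy": -8.6,"wz": 0},
  {"jaw": -1,"tx": 0,"ty": 0,"tz": 0,"wx": 0,"wy": -8.6,"wz": 0},
  {"jaw": -1,"tx": 0,"ty": 0,"tz": 0,"wx": 0,"wy": 0,"wz": 0},
])

```text
clock: 19.23
tcp_pos: [0.4781, -0.0489, 0.3642]
orientation: [0.435, -0.49, 0.687, 0.315]
wrist_force: [0.1, -0.0, 0.3]
finger_gap: -0.0001
```

```bash
python3 -c "
from lid import *
show(); to(tipq(1.22)-[15,0,0],25)
for n_ in('scene','top'):
    im=eyes.read_camera(n_);cv2.imwrite('pics/11%s.png'%n_,im)
"
```

```text
t 19.23 tip_u mm [-15.1 -18.4 290.9] gap -0.0001
 tool z_u [ 0.906  0.008 -0.424] y_u [-0.006  1.     0.007] alpha 25.06
 F_u [-0.01 -0.11  0.3 ] tau [-0.78  0.27 -0.  ] q [-0.515  0.282 -0.312  1.362  1.096 -1.99 ]
rotvec tool deg [ 0.48 -0.06 -0.24] shift tool cm (before turn) [-1.39 -0.03  2.39] after turn [-1.39 -0.01  2.39]
```

View pics/11scene.png

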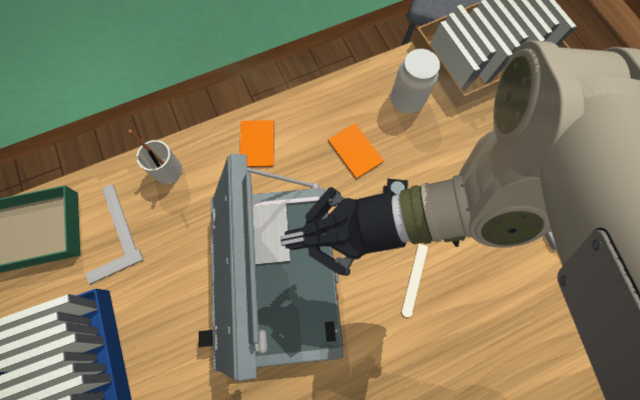

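View pics/11top.png

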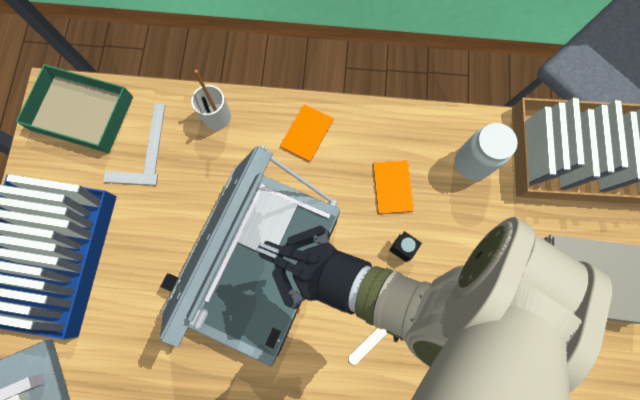

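carry_out([
  {"jaw": -1,"tx": -0.7,"ty": 0,"tz": 1.2,"wx": 0.48,"wy": 0,"wz": -0.24},
  {"jaw": -1,"tx": -0.7,"ty": 0,"tz": 1.2,"wx": 0,"wy": 0,"wz": 0},
  {"jaw": -1,"tx": -0.21,"ty": 0,"tz": 0.45,"wx": 0,"wy": 0,"wz": 0},
  {"jaw": -1,"tx": -0.13,"ty": 0,"tz": 0.27,"wx": 0,"wy": 0,"wz": 0},
])

```text
clock: 19.82
tcp_pos: [0.4895, -0.0146, 0.3688]
orientation: [0.439, -0.491, 0.686, 0.31]
wrist_force: [-0.3, 0.8, 0.9]
finger_gap: 0.0
```

carry_out([
  {"jaw": -1,"tx": -0.13,"ty": 0,"tz": 0.27,"wx": 0,"wy": 0,"wz": 0},
])

```text
clock: 19.95
tcp_pos: [0.4906, -0.0122, 0.3686]
orientation: [0.439, -0.49, 0.686, 0.31]
wrist_force: [0.3, 0.1, 0.5]
finger_gap: 0.0002
```

carry_out([
  {"jaw": -1,"tx": -0.13,"ty": 0,"tz": 0.27,"wx": 0,"wy": 0,"wz": 0},
])

```text
clock: 20.08
tcp_pos: [0.4917, -0.0095, 0.3684]
orientation: [0.439, -0.49, 0.686, 0.31]
wrist_force: [0.4, -1.6, -0.1]
finger_gap: -0.0001
```

```bash
python3 -c "
from lid import *
show(); print(tipq(1.22))"
```

```text
t 20.07 tip_u mm [ 26.6 -20.2 295.3] gap -0.0001
 tool z_u [ 0.906 -0.002 -0.423] y_u [ 0.     1.    -0.004] alpha 25.01
 F_u [-1.38 -0.94 -0.07] tau [-0.8   0.31  0.06] q [-0.426  0.226 -0.356  1.18   1.126 -1.786]
[ 27.50358469 -20.         293.5889565 ]
```

carry_out([
  {"jaw": -1,"tx": -0.16,"ty": 0,"tz": 0.17,"wx": 0,"wy": 0,"wz": 0},
  {"jaw": -1,"tx": -0.16,"ty": 0,"tz": 0.17,"wx": 0,"wy": 0,"wz": 0},
])

```text
clock: 20.32
tcp_pos: [0.4931, -0.0053, 0.3699]
orientation: [0.439, -0.49, 0.686, 0.31]
wrist_force: [0.3, -1.8, -0.1]
finger_gap: 0.0001
```

carry_out([
  {"jaw": -1,"tx": -0.32,"ty": 0,"tz": 0.35,"wx": 0,"wy": 0,"wz": 0},
  {"jaw": -1,"tx": -0.32,"ty": 0,"tz": 0.35,"wx": 0,"wy": 0,"wz": 0},
  {"jaw": -1,"tx": -0.3,"ty": 0,"tz": 0.37,"wx": 0,"wy": 0,"wz": 0},
])

```text
clock: 20.7
tcp_pos: [0.4976, 0.008, 0.3741]
orientation: [0.439, -0.49, 0.686, 0.31]
wrist_force: [0.6, -0.1, 0.7]
finger_gap: -0.0001
```

carry_out([
  {"jaw": -1,"tx": -0.1,"ty": 0,"tz": 0.12,"wx": 0,"wy": 0,"wz": 0},
  {"jaw": -1,"tx": 0,"ty": 0,"tz": 0,"wx": 0,"wy": 0,"wz": 0},
  {"jaw": -1,"tx": 0,"ty": 0,"tz": 0,"wx": 0,"wy": 0,"wz": 0},
  {"jaw": -1,"tx": 0,"ty": 0,"tz": 0,"wx": 0,"wy": 0,"wz": 0},
  {"jaw": -1,"tx": 0,"ty": 0,"tz": 0,"wx": 0,"wy": 0,"wz": 0},
])

```text
clock: 21.32
tcp_pos: [0.4979, 0.0091, 0.3743]
orientation: [0.439, -0.49, 0.686, 0.31]
wrist_force: [-0.5, -0.4, 0.2]
finger_gap: -0.0002
```

```bash
python3 -c "
from lid import *
show(); print(tipq(1.3))
for n_ in('scene','top'):
    im=eyes.read_camera(n_);im=im[130:370,190:430] if n_=='scene' else im[130:370,150:390]
    cv2.imwrite('pics/12%s.png'%n_,cv2.resize(im,(600,600)))
"
```

```text
t 21.32 tip_u mm [ 46.2 -20.  301.2] gap -0.0002
 tool z_u [ 0.906 -0.002 -0.422] y_u [ 0.     1.    -0.004] alpha 24.99
 F_u [-0.49  0.32  0.18] tau [-0.77  0.31  0.03] q [-0.384  0.201 -0.368  1.105  1.132 -1.689]
[ 45.21858725 -20.         299.11111102]
```

View pics/12top.png

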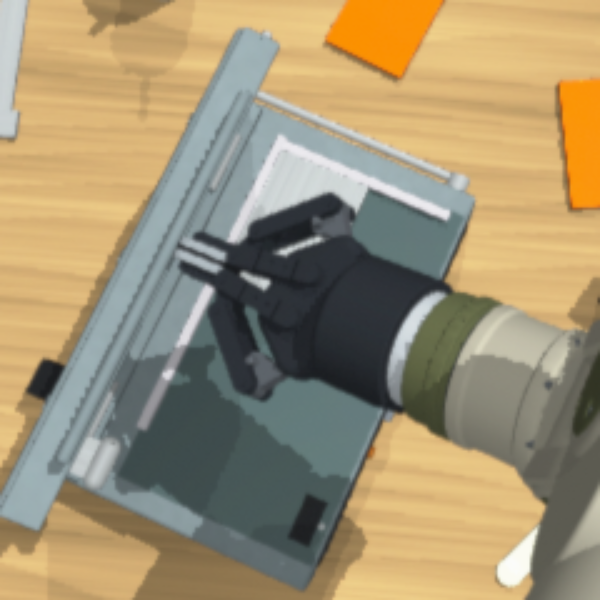

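View pics/12scene.png

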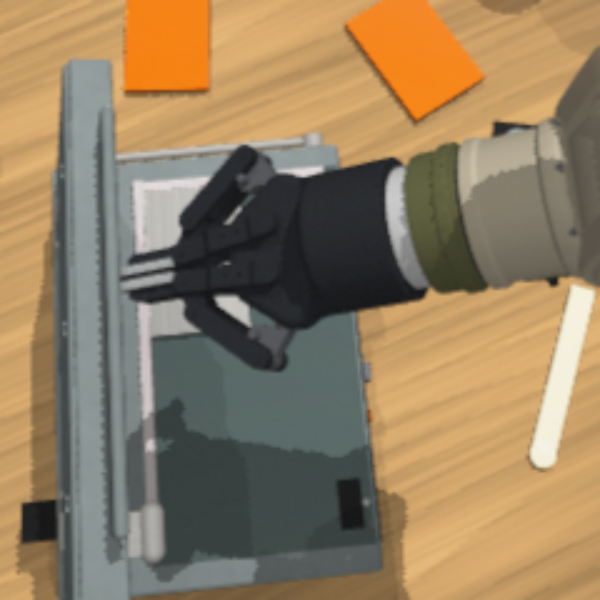

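```bash
python3 - <<'E'
from lid import *
G=goal(25)
qs=[1.3,1.28,1.25]; 
while qs[-1]>.45: qs.append(round(qs[-1]-.04,3))
cur=np.array([45.2,-20,299.1]); acc=tipq(1.3).copy()
out=[]
for q in qs[1:]:
    dv=G.T@(tipq(q)-acc)/10; r=dv.round(2); acc=acc+G@(r*10); out.append((q,r[0],r[2]))
for o in out: print(o)
E
```

```text
(1.28, np.float64(0.3), np.float64(-0.35))
(1.25, np.float64(0.47), np.float64(-0.52))
(1.21, np.float64(0.64), np.float64(-0.67))
(1.17, np.float64(0.67), np.float64(-0.64))
(1.13, np.float64(0.7), np.float64(-0.61))
(1.09, np.float64(0.72), np.float64(-0.59))
(1.05, np.float64(0.74), np.float64(-0.55))
(1.01, np.float64(0.77), np.float64(-0.53))
(0.97, np.float64(0.78), np.float64(-0.49))
(0.93, np.float64(0.81), np.float64(-0.47))
(0.89, np.float64(0.82), np.float64(-0.43))
(0.85, np.float64(0.84), np.float64(-0.39))
(0.81, np.float64(0.85), np.float64(-0.37))
(0.77, np.float64(0.87), np.float64(-0.33))
(0.73, np.float64(0.88), np.float64(-0.29))
(0.69, np.float64(0.89), np.float64(-0.26))
(0.65, np.float64(0.9), np.float64(-0.22))
(0.61, np.float64(0.91), np.float64(-0.19))
(0.57, np.float64(0.92), np.float64(-0.15))
(0.53, np.float64(0.92), np.float64(-0.11))
(0.49, np.float64(0.92), np.float64(-0.08))
(0.45, np.float64(0.93), np.float64(-0.04))
```

First a short stretch, to see that the lid follows and does not hang back.

carry_out([
  {"jaw": -1,"tx": 0.3,"ty": 0,"tz": -0.35,"wx": 0,"wy": 0,"wz": 0},
  {"jaw": -1,"tx": 0.47,"ty": 0,"tz": -0.52,"wx": 0,"wy": 0,"wz": 0},
  {"jaw": -1,"tx": 0.64,"ty": 0,"tz": -0.67,"wx": 0,"wy": 0,"wz": 0},
  {"jaw": -1,"tx": 0,"ty": 0,"tz": 0,"wx": 0,"wy": 0,"wz": 0},
])

```text
clock: 21.92
tcp_pos: [0.4913, -0.0105, 0.3676]
orientation: [0.438, -0.489, 0.687, 0.31]
wrist_force: [-2.9, -1.5, -1.0]
finger_gap: -0.0
```

```bash
python3 -c "
from lid import *
show(); print(tipq(1.21))
for n_ in('scene',):
    im=eyes.read_camera(n_);im=im[130:370,190:430] if n_=='scene' else im[130:370,150:390]
    cv2.imwrite('pics/13%s.png'%n_,cv2.resize(im,(600,600)))
"
```

```text
t 21.93 tip_u mm [ 25.6 -20.2 294.4] gap -0.0
 tool z_u [ 0.906 -0.002 -0.423] y_u [ 0.001  1.    -0.003] alpha 25.01
 F_u [-2.33  2.28 -1.02] tau [-0.98  0.39  0.21] q [-0.428  0.227 -0.357  1.182  1.125 -1.789]
[ 25.32193004 -20.         292.79956551]
```

View pics/13scene.png

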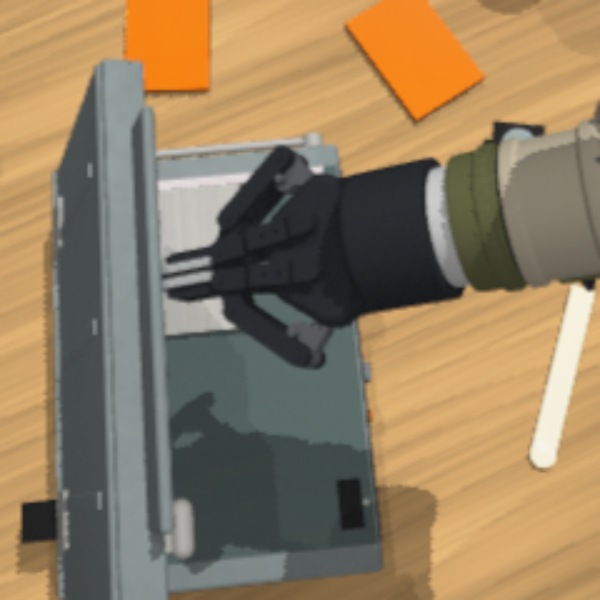

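carry_out([
  {"jaw": -1,"tx": 0.67,"ty": 0,"tz": -0.64,"wx": 0,"wy": 0,"wz": 0},
  {"jaw": -1,"tx": 0.7,"ty": 0,"tz": -0.61,"wx": 0,"wy": 0,"wz": 0},
  {"jaw": -1,"tx": 0.72,"ty": 0,"tz": -0.59,"wx": 0,"wy": 0,"wz": 0},
  {"jaw": -1,"tx": 0.74,"ty": 0,"tz": -0.55,"wx": 0,"wy": 0,"wz": 0},
  {"jaw": -1,"tx": 0.77,"ty": 0,"tz": -0.53,"wx": 0,"wy": 0,"wz": 0},
  {"jaw": -1,"tx": 0.78,"ty": 0,"tz": -0.49,"wx": 0,"wy": 0,"wz": 0},
])

```text
clock: 22.72
tcp_pos: [0.4754, -0.057, 0.3425]
orientation: [0.439, -0.49, 0.686, 0.31]
wrist_force: [-0.5, -5.0, 0.0]
finger_gap: -0.0
```

```bash
python3 -c "
from lid import *
show(); print(tipq(.97));to(tipq(.93),25)"
```

```text
t 22.73 tip_u mm [-23.6 -20.3 269.4] gap -0.0
 tool z_u [ 0.906 -0.002 -0.423] y_u [ 0.     1.    -0.005] alpha 25.01
 F_u [-4.88 -1.12  0.04] tau [-1.1   0.37 -0.08] q [-0.534  0.304 -0.343  1.323  1.094 -2.019]
[-24.14852068 -20.         267.5346989 ]
rotvec tool deg [-0.13 -0.01  0.26] shift tool cm (before turn) [ 1.   -0.   -0.43] after turn [ 1.   -0.   -0.43]
```

carry_out([
  {"jaw": -1,"tx": 0.81,"ty": 0,"tz": -0.47,"wx": 0,"wy": 0,"wz": 0},
  {"jaw": -1,"tx": 0.82,"ty": 0,"tz": -0.43,"wx": 0,"wy": 0,"wz": 0},
  {"jaw": -1,"tx": 0.84,"ty": 0,"tz": -0.39,"wx": 0,"wy": 0,"wz": 0},
  {"jaw": -1,"tx": 0.85,"ty": 0,"tz": -0.37,"wx": 0,"wy": 0,"wz": 0},
  {"jaw": -1,"tx": 0.87,"ty": 0,"tz": -0.33,"wx": 0,"wy": 0,"wz": 0},
  {"jaw": -1,"tx": 0.88,"ty": 0,"tz": -0.29,"wx": 0,"wy": 0,"wz": 0},
  {"jaw": -1,"tx": 0.89,"ty": 0,"tz": -0.26,"wx": 0,"wy": 0,"wz": 0},
  {"jaw": -1,"tx": 0.9,"ty": 0,"tz": -0.22,"wx": 0,"wy": 0,"wz": 0},
])

```text
clock: 23.72
tcp_pos: [0.4578, -0.1083, 0.2916]
orientation: [0.439, -0.49, 0.686, 0.31]
wrist_force: [-1.9, -6.1, -2.3]
finger_gap: -0.0
```

```bash
python3 -c "
from lid import *
show(); print(tipq(.65));to(tipq(.61),25)
im=eyes.read_camera('scene');im=im[130:370,190:430]
cv2.imwrite('pics/14.png',cv2.resize(im,(600,600)))"
```

```text
t 23.73 tip_u mm [-77.9 -20.5 218.3] gap -0.0
 tool z_u [ 0.906 -0.002 -0.423] y_u [-0.     1.    -0.005] alpha 25.05
 F_u [-6.42 -0.21 -2.3 ] tau [-1.65  0.52 -0.13] q [-0.646  0.416 -0.352  1.382  1.04  -2.226]
[-78.12986933 -20.         217.02602807]
rotvec tool deg [-0.11 -0.05  0.26] shift tool cm (before turn) [ 1.05  0.02 -0.15] after turn [ 1.05  0.02 -0.15]
```

View pics/14.png

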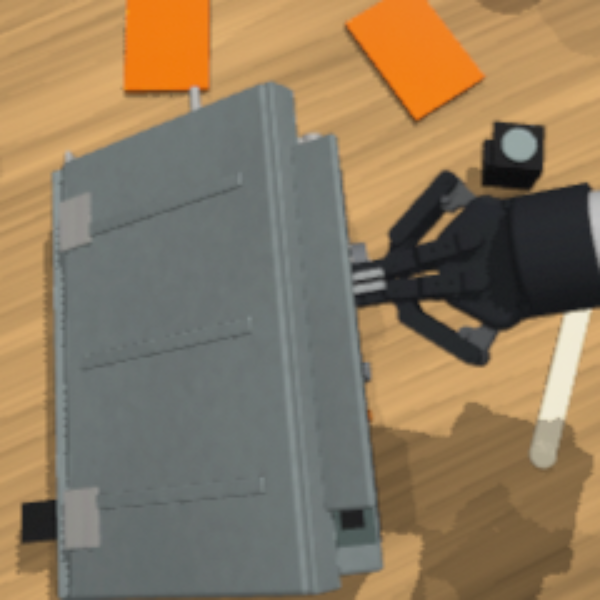

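carry_out([
  {"jaw": -1,"tx": 0.92,"ty": 0,"tz": -0.27,"wx": 0,"wy": 0,"wz": 0},
  {"jaw": -1,"tx": 0.93,"ty": 0,"tz": -0.23,"wx": 0,"wy": 0,"wz": 0},
  {"jaw": -1,"tx": 0.94,"ty": 0,"tz": -0.19,"wx": 0,"wy": 0,"wz": 0},
  {"jaw": -1,"tx": 0.94,"ty": 0,"tz": -0.15,"wx": 0,"wy": 0,"wz": 0},
])

```text
clock: 24.28
tcp_pos: [0.4501, -0.1296, 0.2611]
orientation: [0.438, -0.49, 0.686, 0.311]
wrist_force: [0.8, 1.0, -7.3]
finger_gap: 0.0003
```

```bash
python3 -c "
from lid import *
show(); print(tipq(.49));to(tipq(.45),25)
G=goal(25)
acc=tipq(.49);q=.49
while q>.04:
    q=round(q-.03,3); r=(G.T@(tipq(q)-acc)/10).round(2); acc=acc+G@(r*10); print(q,r[0],r[2])
im=eyes.read_camera('scene');im=im[130:370,190:430]
cv2.imwrite('pics/15.png',cv2.resize(im,(600,600)))"
```

```text
t 24.27 tip_u mm [-100.5  -19.9  188. ] gap 0.0003
 tool z_u [ 0.906 -0.001 -0.423] y_u [-0.001  1.    -0.003] alpha 25.0
 F_u [ 1.2  -0.48 -7.32] tau [-2.17  0.78  0.02] q [-0.693  0.478 -0.359  1.379  1.013 -2.3  ]
[-98.4087723  -20.         185.98048612]
rotvec tool deg [-0.04  0.    0.19] shift tool cm (before turn) [ 1.02 -0.01  0.23] after turn [ 1.02 -0.02  0.23]
0.46 0.7 -0.03
0.43 0.7 -0.01
0.4 0.75 0.01
0.37 0.75 0.03
0.34 0.75 0.05
0.31 0.75 0.08
0.28 0.74 0.1
0.25 0.74 0.12
0.22 0.74 0.15
0.19 0.73 0.16
0.16 0.72 0.19
0.13 0.72 0.21
0.1 0.72 0.23
0.07 0.7 0.25
0.04 0.7 0.28
```

View pics/15.png

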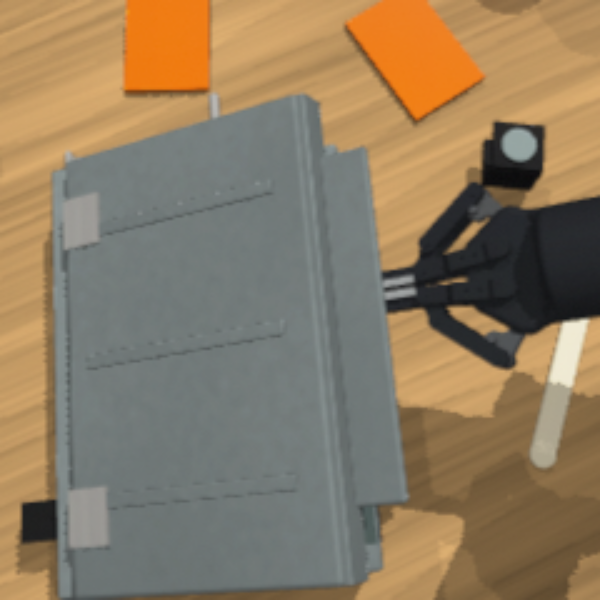

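carry_out([
  {"jaw": -1,"tx": 0.7,"ty": 0,"tz": -0.03,"wx": 0,"wy": 0,"wz": 0},
  {"jaw": -1,"tx": 0.7,"ty": 0,"tz": -0.01,"wx": 0,"wy": 0,"wz": 0},
  {"jaw": -1,"tx": 0.75,"ty": 0,"tz": 0.01,"wx": 0,"wy": 0,"wz": 0},
  {"jaw": -1,"tx": 0.75,"ty": 0,"tz": 0.03,"wx": 0,"wy": 0,"wz": 0},
  {"jaw": -1,"tx": 0.75,"ty": 0,"tz": 0.05,"wx": 0,"wy": 0,"wz": 0},
  {"jaw": -1,"tx": 0.75,"ty": 0,"tz": 0.08,"wx": 0,"wy": 0,"wz": 0},
  {"jaw": -1,"tx": 0.74,"ty": 0,"tz": 0.1,"wx": 0,"wy": 0,"wz": 0},
])

```text
clock: 25.2
tcp_pos: [0.4439, -0.1485, 0.214]
orientation: [0.438, -0.49, 0.686, 0.31]
wrist_force: [-6.7, -1.8, -6.7]
finger_gap: -0.0002
```

```bash
python3 -c "
from lid import *
show(); print(tipq(.28));to(tipq(.25),25)"
```

```text
t 25.2 tip_u mm [-120.4  -20.3  140.8] gap -0.0002
 tool z_u [ 0.906 -0.001 -0.423] y_u [-0.     1.    -0.004] alpha 25.02
 F_u [-3.85  5.75 -6.75] tau [-2.    1.08  0.93] q [-0.731  0.56  -0.375  1.327  0.989 -2.356]
[-118.04640899  -20.          138.43450865]
rotvec tool deg [-0.07 -0.02  0.2 ] shift tool cm (before turn) [0.86 0.01 0.43] after turn [0.86 0.01 0.43]
```

carry_out([
  {"jaw": -1,"tx": 0.74,"ty": 0,"tz": 0.12,"wx": 0,"wy": 0,"wz": 0},
  {"jaw": -1,"tx": 0.74,"ty": 0,"tz": 0.15,"wx": 0,"wy": 0,"wz": 0},
  {"jaw": -1,"tx": 0.73,"ty": 0,"tz": 0.16,"wx": 0,"wy": 0,"wz": 0},
])

```text
clock: 25.58
tcp_pos: [0.4422, -0.1538, 0.1921]
orientation: [0.438, -0.49, 0.686, 0.31]
wrist_force: [-6.8, -2.0, -7.2]
finger_gap: -0.0
```

```bash
python3 -c "
from lid import *
show(); print(tipq(.19));to(tipq(.16),25)
im=eyes.read_camera('scene');im=im[130:370,190:430]
cv2.imwrite('pics/16.png',cv2.resize(im,(600,600)))"
```

```text
t 25.57 tip_u mm [-126.   -20.5  118.8] gap -0.0
 tool z_u [ 0.906 -0.001 -0.423] y_u [-0.     1.    -0.004] alpha 25.04
 F_u [-4.13  5.75 -7.17] tau [-2.22  1.12  0.93] q [-0.742  0.597 -0.382  1.295  0.982 -2.37 ]
[-123.4586017   -20.          116.60221785]
rotvec tool deg [-0.08 -0.05  0.21] shift tool cm (before turn) [0.84 0.03 0.51] after turn [0.84 0.03 0.51]
```

View pics/16.png

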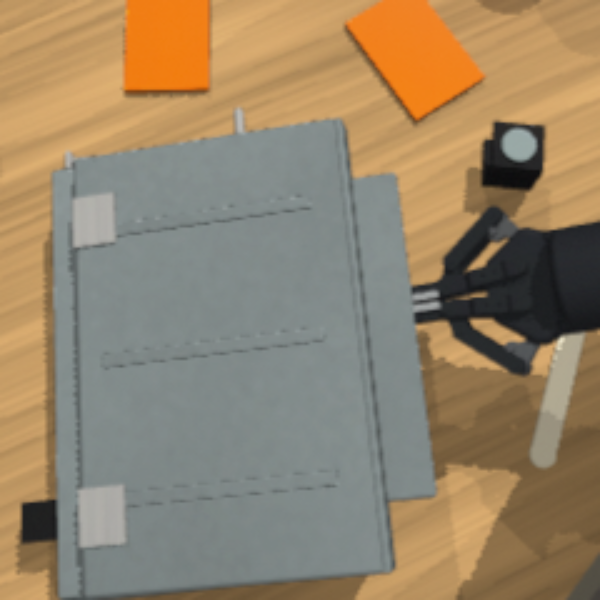

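carry_out([
  {"jaw": -1,"tx": 0.72,"ty": 0.05,"tz": 0.19,"wx": 0,"wy": 0,"wz": 0},
  {"jaw": -1,"tx": 0.72,"ty": 0.05,"tz": 0.21,"wx": 0,"wy": 0,"wz": 0},
])

```text
clock: 25.88
tcp_pos: [0.4411, -0.1561, 0.1775]
orientation: [0.439, -0.49, 0.686, 0.309]
wrist_force: [-2.8, -3.7, -7.9]
finger_gap: 0.0001
```

carry_out([
  {"jaw": -1,"tx": 0.5,"ty": 0.05,"tz": 0.16,"wx": 0,"wy": 0,"wz": 0},
])

```text
clock: 26.0
tcp_pos: [0.4407, -0.1567, 0.1723]
orientation: [0.439, -0.49, 0.686, 0.309]
wrist_force: [-0.6, -5.1, -7.2]
finger_gap: -0.0001
```

carry_out([
  {"jaw": -1,"tx": 0.5,"ty": 0,"tz": 0.16,"wx": 0,"wy": 0,"wz": 0},
])

```text
clock: 26.12
tcp_pos: [0.4405, -0.1573, 0.1673]
orientation: [0.439, -0.49, 0.686, 0.309]
wrist_force: [-1.0, -4.7, -6.9]
finger_gap: 0.0001
```

```bash
python3 -c "
from lid import *
show(); print(tipq(.05));to(tipq(.05),25)"
```

```text
t 26.12 tip_u mm [-129.8  -20.4   94.1] gap 0.0001
 tool z_u [ 0.906 -0.004 -0.423] y_u [ 0.001  1.    -0.007] alpha 25.01
 F_u [-4.79 -0.6  -6.85] tau [-2.39  0.77 -0.2 ] q [-0.75   0.638 -0.392  1.251  0.979 -2.381]
[-127.92286747  -20.           81.91577847]
rotvec tool deg [-0.21 -0.01  0.32] shift tool cm (before turn) [ 1.03 -0.01  0.69] after turn [ 1.03 -0.02  0.68]
```

carry_out([
  {"jaw": -1,"tx": 0.36,"ty": 0,"tz": 0.17,"wx": 0,"wy": 0,"wz": 0},
])

```text
clock: 26.25
tcp_pos: [0.4405, -0.1575, 0.1632]
orientation: [0.439, -0.491, 0.686, 0.309]
wrist_force: [-2.8, -9.4, -7.1]
finger_gap: 0.0005
```

carry_out([
  {"jaw": -1,"tx": 0.27,"ty": 0,"tz": 0.13,"wx": 0,"wy": 0,"wz": 0},
])

```text
clock: 26.38
tcp_pos: [0.4405, -0.1577, 0.1603]
orientation: [0.439, -0.491, 0.686, 0.309]
wrist_force: [-4.2, -10.8, -7.2]
finger_gap: 0.0001
```

carry_out([
  {"jaw": -1,"tx": 0.27,"ty": 0,"tz": 0.13,"wx": 0,"wy": 0,"wz": 0},
])

```text
clock: 26.5
tcp_pos: [0.4405, -0.1577, 0.1574]
orientation: [0.439, -0.491, 0.686, 0.309]
wrist_force: [-3.1, -6.9, -4.5]
finger_gap: -0.0003
```

carry_out([
  {"jaw": -1,"tx": 0.27,"ty": 0,"tz": 0.13,"wx": 0,"wy": 0,"wz": 0},
])

```text
clock: 26.62
tcp_pos: [0.4405, -0.1568, 0.1551]
orientation: [0.44, -0.489, 0.686, 0.31]
wrist_force: [-0.4, 0.3, 1.4]
finger_gap: -0.0
```

carry_out([
  {"jaw": -1,"tx": 0.27,"ty": 0,"tz": 0.13,"wx": 0,"wy": 0,"wz": 0},
])

```text
clock: 26.75
tcp_pos: [0.4403, -0.1561, 0.152]
orientation: [0.44, -0.49, 0.686, 0.31]
wrist_force: [0.5, 0.1, 0.4]
finger_gap: -0.0001
```

```bash
python3 -c "
from lid import *
show()"
```

```text
t 26.75 tip_u mm [-128.6  -19.8   79.3] gap -0.0001
 tool z_u [ 0.907 -0.003 -0.421] y_u [ 0.001  1.    -0.005] alpha 24.88
 F_u [ 0.26 -0.41  0.35] tau [-0.77  0.29 -0.01] q [-0.749  0.662 -0.4    1.221  0.981 -2.381]
```

carry_out([
  {"jaw": -1,"tx": 0.5,"ty": 0,"tz": 0,"wx": 0,"wy": 0,"wz": 0},
  {"jaw": -1,"tx": 0,"ty": 0,"tz": -2,"wx": 0,"wy": 0,"wz": 0},
  {"jaw": -1,"tx": 0,"ty": 0,"tz": -4,"wx": 0,"wy": 0,"wz": 0},
  {"jaw": -1,"tx": -2,"ty": 0,"tz": -1,"wx": 0,"wy": 0,"wz": 0},
])

```text
clock: 27.25
tcp_pos: [0.421, -0.2121, 0.1947]
orientation: [0.44, -0.489, 0.687, 0.31]
wrist_force: [0.6, -0.0, 0.4]
finger_gap: -0.0003
```

```bash
python3 -c "
from lid import *
show(); 
from ik import *
for t,al in (((-128,-20,125),75),((-128,-20,150),90)):
    q,e=ik(t,al,[-.4,.2,-.4,1,.3]); print(q.round(2),e)
to((-128,-20,140),80)
for n_ in('scene','top'):
    im=eyes.read_camera(n_);cv2.imwrite('pics/17%s.png'%n_,im)"
```

```text
t 27.25 tip_u mm [-187.9  -20.1  121.8] gap -0.0003
 tool z_u [ 0.907 -0.004 -0.422] y_u [ 0.003  1.    -0.004] alpha 24.93
 F_u [ 0.15 -0.56  0.36] tau [-0.7   0.3   0.03] q [-0.858  0.649 -0.306  1.435  0.906 -2.511]
[-0.34  0.19 -0.41  0.97  0.26] 1.4410417303878376e-10
[-0.18  0.2  -0.31  1.06  0.  ] 1.1102230246251565e-15
rotvec tool deg [-0.3  55.07  0.  ] shift tool cm (before turn) [-18.36  -0.06  12.05] after turn [-20.4   -0.07  -8.15]
```

View pics/17scene.png

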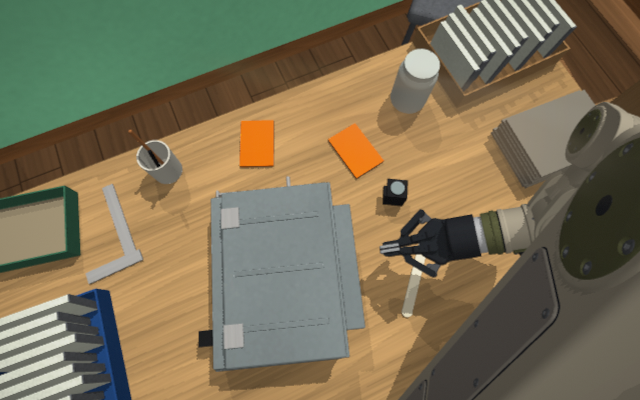

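View pics/17top.png

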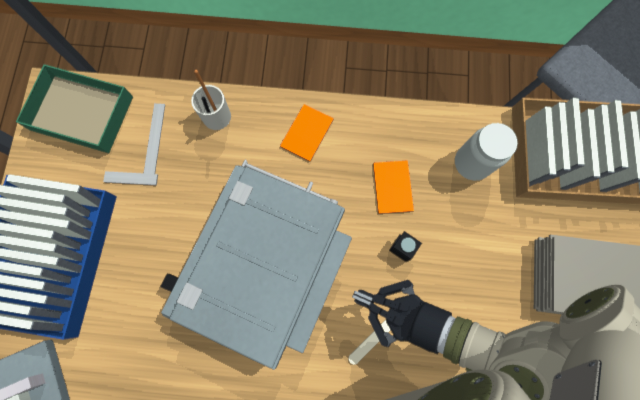

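carry_out([
  {"jaw": -1,"tx": -4.6,"ty": 0,"tz": 2.0,"wx": 0,"wy": 0,"wz": 0},
  {"jaw": -1,"tx": -4.6,"ty": 0,"tz": 2.5,"wx": 0,"wy": 0,"wz": 0},
  {"jaw": -1,"tx": -4.6,"ty": 0,"tz": 3.7,"wx": 0,"wy": 0,"wz": 0},
  {"jaw": -1,"tx": -4.56,"ty": 0,"tz": 3.85,"wx": 0,"wy": 0,"wz": 0},
  {"jaw": -1,"tx": 0,"ty": 0,"tz": 0,"wx": 0,"wy": 9.2,"wz": 0},
  {"jaw": -1,"tx": 0,"ty": 0,"tz": 0,"wx": -0.3,"wy": 9.2,"wz": 0},
  {"jaw": -1,"tx": 0,"ty": 0,"tz": 0,"wx": 0,"wy": 9.2,"wz": 0},
  {"jaw": -1,"tx": 0,"ty": 0,"tz": 0,"wx": 0,"wy": 9.2,"wz": 0},
  {"jaw": -1,"tx": 0,"ty": 0,"tz": 0,"wx": 0,"wy": 9.2,"wz": 0},
  {"jaw": -1,"tx": 0,"ty": 0,"tz": 0,"wx": 0,"wy": 9.2,"wz": 0},
  {"jaw": -1,"tx": 0,"ty": 0,"tz": 0,"wx": 0,"wy": 0,"wz": 0},
])

```text
clock: 28.72
tcp_pos: [0.4818, -0.0322, 0.3098]
orientation: [0.07, -0.581, 0.81, 0.05]
wrist_force: [1.0, 0.8, 0.5]
finger_gap: -0.0001
```

```bash
python3 -c "
from lid import *
show(); to((-130,-20,114),80)"
```

```text
t 28.73 tip_u mm [-125.1  -17.8  139.3] gap -0.0001
 tool z_u [ 0.172  0.    -0.985] y_u [-0.007  1.    -0.001] alpha 80.09
 F_u [ 1.08 -0.69  0.47] tau [-0.06  0.02 -0.03] q [-0.279  0.179 -0.376  1.007  0.173 -1.523]
rotvec tool deg [ 0.03 -0.09  0.4 ] shift tool cm (before turn) [ 0.95 -0.2   2.41] after turn [ 0.95 -0.21  2.41]
```

carry_out([
  {"jaw": -1,"tx": 0.2,"ty": 0,"tz": 1.2,"wx": 0,"wy": 0,"wz": 0.4},
  {"jaw": -1,"tx": 0.2,"ty": 0,"tz": 1.2,"wx": 0,"wy": 0,"wz": 0},
  {"jaw": -1,"tx": 0,"ty": 0,"tz": 0,"wx": 0,"wy": 0,"wz": 0},
])

```text
clock: 29.1
tcp_pos: [0.481, -0.0336, 0.284]
orientation: [0.069, -0.576, 0.813, 0.051]
wrist_force: [1.0, 0.3, -1.1]
finger_gap: -0.0
```

carry_out([
  {"jaw": -1,"tx": 0.02,"ty": 0,"tz": 0.2,"wx": 0,"wy": 0,"wz": 0},
])

```text
clock: 29.22
tcp_pos: [0.482, -0.0337, 0.2836]
orientation: [0.07, -0.577, 0.813, 0.05]
wrist_force: [-0.7, 0.0, -0.3]
finger_gap: 0.0001
```

carry_out([
  {"jaw": -1,"tx": 0.02,"ty": 0,"tz": 0.15,"wx": 0,"wy": 0,"wz": 0},
])

```text
clock: 29.35
tcp_pos: [0.4821, -0.0335, 0.2824]
orientation: [0.07, -0.577, 0.812, 0.049]
wrist_force: [-0.2, 0.2, -0.0]
finger_gap: -0.0001
```

carry_out([
  {"jaw": -1,"tx": 0.02,"ty": 0,"tz": 0.1,"wx": 0,"wy": 0,"wz": 0},
])

```text
clock: 29.48
tcp_pos: [0.4821, -0.0334, 0.2814]
orientation: [0.07, -0.577, 0.812, 0.049]
wrist_force: [0.4, -0.2, -0.1]
finger_gap: 0.0
```

carry_out([
  {"jaw": -1,"tx": 0.02,"ty": 0,"tz": 0.1,"wx": 0,"wy": 0,"wz": 0},
])

```text
clock: 29.6
tcp_pos: [0.482, -0.0334, 0.2804]
orientation: [0.07, -0.577, 0.812, 0.049]
wrist_force: [-0.3, -0.1, 0.3]
finger_gap: -0.0001
```

```bash
python3 -c "
from lid import *
show()"
```

```text
t 29.6 tip_u mm [-126.4  -18.7  109.9] gap -0.0001
 tool z_u [ 0.17  -0.001 -0.985] y_u [ 0.003  1.    -0.   ] alpha 80.19
 F_u [-0.21  0.28  0.34] tau [-0.12  0.07 -0.05] q [-0.281  0.205 -0.422  0.934  0.171 -1.515]
```

Contact is due now; half-millimetre to one-millimetre steps.

carry_out([
  {"jaw": -1,"tx": 0.02,"ty": 0,"tz": 0.1,"wx": 0,"wy": 0,"wz": 0},
])

```text
clock: 29.72
tcp_pos: [0.482, -0.0334, 0.2795]
orientation: [0.07, -0.577, 0.812, 0.049]
wrist_force: [-0.4, -1.3, 2.6]
finger_gap: -0.0001
```

carry_out([
  {"jaw": -1,"tx": 0.02,"ty": 0,"tz": 0.1,"wx": 0,"wy": 0,"wz": 0},
])

```text
clock: 29.85
tcp_pos: [0.482, -0.0334, 0.2788]
orientation: [0.07, -0.577, 0.812, 0.049]
wrist_force: [-2.5, -1.1, 8.1]
finger_gap: 0.0
```

carry_out([
  {"jaw": -1,"tx": 0.02,"ty": 0,"tz": 0.1,"wx": 0,"wy": 0,"wz": 0},
])

```text
clock: 29.98
tcp_pos: [0.482, -0.0335, 0.2781]
orientation: [0.07, -0.577, 0.812, 0.049]
wrist_force: [-2.6, -0.3, 7.4]
finger_gap: 0.0003
```

carry_out([
  {"jaw": -1,"tx": 0.02,"ty": 0,"tz": 0.1,"wx": 0,"wy": 0,"wz": 0},
])

```text
clock: 30.1
tcp_pos: [0.482, -0.0335, 0.2773]
orientation: [0.07, -0.577, 0.812, 0.049]
wrist_force: [-4.0, -0.3, 8.6]
finger_gap: -0.0004
```

carry_out([
  {"jaw": -1,"tx": 0.02,"ty": 0,"tz": 0.1,"wx": 0,"wy": 0,"wz": 0},
])

```text
clock: 30.22
tcp_pos: [0.4819, -0.0336, 0.2761]
orientation: [0.07, -0.577, 0.812, 0.049]
wrist_force: [-3.4, -0.6, 7.0]
finger_gap: -0.0001
```

carry_out([
  {"jaw": -1,"tx": 0.02,"ty": 0,"tz": 0.1,"wx": 0,"wy": 0,"wz": 0},
])

```text
clock: 30.35
tcp_pos: [0.4819, -0.0336, 0.2748]
orientation: [0.07, -0.577, 0.812, 0.049]
wrist_force: [-1.4, -0.5, 2.8]
finger_gap: -0.0001
```

carry_out([
  {"jaw": -1,"tx": 0.02,"ty": 0,"tz": 0.1,"wx": 0,"wy": 0,"wz": 0},
])

```text
clock: 30.48
tcp_pos: [0.4819, -0.0337, 0.2734]
orientation: [0.07, -0.577, 0.812, 0.049]
wrist_force: [-0.5, -0.6, 1.0]
finger_gap: 0.0
```

carry_out([
  {"jaw": -1,"tx": 0.02,"ty": 0,"tz": 0.1,"wx": 0,"wy": 0,"wz": 0},
])

```text
clock: 30.6
tcp_pos: [0.4819, -0.0336, 0.272]
orientation: [0.07, -0.577, 0.812, 0.049]
wrist_force: [-0.6, 0.6, -1.1]
finger_gap: -0.0001
```

carry_out([
  {"jaw": -1,"tx": 0.02,"ty": 0,"tz": 0.1,"wx": 0,"wy": 0,"wz": 0},
])

```text
clock: 30.72
tcp_pos: [0.4819, -0.0335, 0.2708]
orientation: [0.07, -0.577, 0.812, 0.05]
wrist_force: [-0.6, 0.1, -0.0]
finger_gap: -0.0001
```

carry_out([
  {"jaw": -1,"tx": 0.02,"ty": 0,"tz": 0.1,"wx": 0,"wy": 0,"wz": 0},
])

```text
clock: 30.85
tcp_pos: [0.4818, -0.0335, 0.2698]
orientation: [0.07, -0.577, 0.812, 0.05]
wrist_force: [-0.2, 1.4, -0.5]
finger_gap: -0.0002
```

carry_out([
  {"jaw": -1,"tx": 0.02,"ty": 0,"tz": 0.1,"wx": 0,"wy": 0,"wz": 0},
])

```text
clock: 30.98
tcp_pos: [0.4818, -0.0336, 0.2688]
orientation: [0.07, -0.577, 0.812, 0.05]
wrist_force: [0.7, 0.1, -0.6]
finger_gap: 0.0001
```

carry_out([
  {"jaw": -1,"tx": 0.02,"ty": 0,"tz": 0.1,"wx": 0,"wy": 0,"wz": 0},
])

```text
clock: 31.1
tcp_pos: [0.4819, -0.0336, 0.2679]
orientation: [0.07, -0.577, 0.812, 0.05]
wrist_force: [-0.6, -0.8, 0.3]
finger_gap: -0.0
```

carry_out([
  {"jaw": -1,"tx": 0.01,"ty": 0,"tz": 0.06,"wx": 0,"wy": 0,"wz": 0},
])

```text
clock: 31.22
tcp_pos: [0.4818, -0.0336, 0.2673]
orientation: [0.07, -0.577, 0.812, 0.05]
wrist_force: [0.6, 1.0, -0.0]
finger_gap: 0.0003
```

carry_out([
  {"jaw": -1,"tx": 0.01,"ty": 0,"tz": 0.06,"wx": 0,"wy": 0,"wz": 0},
])

```text
clock: 31.35
tcp_pos: [0.4819, -0.0337, 0.267]
orientation: [0.07, -0.577, 0.812, 0.049]
wrist_force: [-1.9, 1.5, 4.2]
finger_gap: 0.0001
```

carry_out([
  {"jaw": -1,"tx": 0.01,"ty": 0,"tz": 0.06,"wx": 0,"wy": 0,"wz": 0},
])

```text
clock: 31.48
tcp_pos: [0.4819, -0.0336, 0.2669]
orientation: [0.07, -0.577, 0.812, 0.049]
wrist_force: [-3.1, 0.4, 9.9]
finger_gap: -0.0003
```

Rigid stop is felt at TCP z 0.267, 12.5 mm below first contact, which matches a fully shut lid. Lift off and look.

carry_out([
  {"jaw": -1,"tx": 0,"ty": 0,"tz": -0.5,"wx": 0,"wy": 0,"wz": 0},
  {"jaw": -1,"tx": 0,"ty": 0,"tz": -4,"wx": 0,"wy": 0,"wz": 0},
  {"jaw": -1,"tx": 1,"ty": 4,"tz": -5,"wx": 0,"wy": 0,"wz": 0},
  {"jaw": -1,"tx": 1,"ty": 6,"tz": 0,"wx": 0,"wy": 0,"wz": 0},
  {"jaw": -1,"tx": 0,"ty": 6,"tz": 0,"wx": 0,"wy": 0,"wz": 0},
  {"jaw": -1,"tx": 0,"ty": 0,"tz": 0,"wx": 0,"wy": 0,"wz": 0},
  {"jaw": -1,"tx": 0,"ty": 0,"tz": 0,"wx": 0,"wy": 0,"wz": 0},
])

```text
clock: 32.35
tcp_pos: [0.3209, -0.0148, 0.3553]
orientation: [0.07, -0.577, 0.812, 0.048]
wrist_force: [-0.1, -0.7, 0.6]
finger_gap: -0.0
```

```bash
python3 -c "
from lid import *
show()
A=np.array
for n_ in('scene','top'):
    im=eyes.read_camera(n_)
    for q,c in((0,(0,0,255)),(.05,(0,255,0))):
        p=[proj(n_,tow(lidp(-.25,y,.010,q)))[0] for y in(-.12,.12)]
        cv2.line(im,*[tuple(int(round(t*16)) for t in v) for v in p],c,1,cv2.LINE_AA,4)
    cv2.imwrite('pics/18%s.png'%n_,im)"
```

```text
t 32.35 tip_u mm [-161.6  139.3  184.8] gap -0.0
 tool z_u [ 0.17  -0.003 -0.985] y_u [ 0.003  1.    -0.003] alpha 80.2
 F_u [-0.72 -0.17  0.56] tau [-0.14  0.01  0.03] q [-0.368 -0.172 -0.61   1.136  0.171 -1.603]
```

View pics/18scene.png

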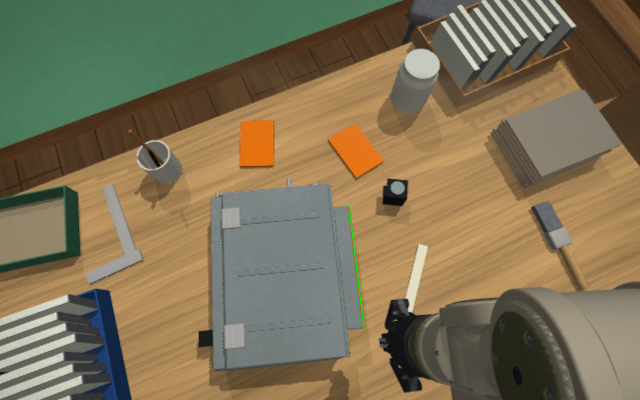

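View pics/18top.png

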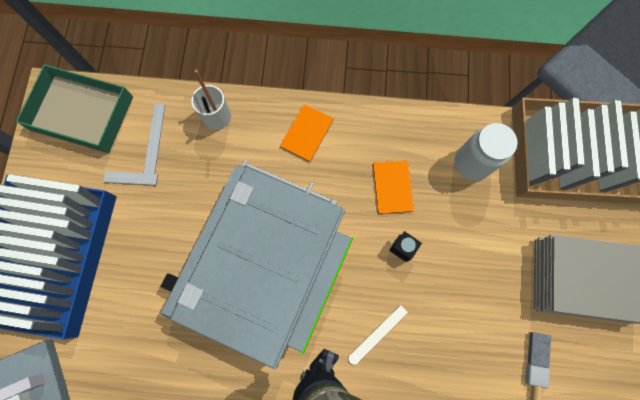

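```bash
python3 -c "
from workcell import env
print(env.hand_in())"
```

```text
the job is handed in; nothing more can be done
None
```

I carried out all the steps and handed the job in at about 32 s on the robot's clock. No verdict was reported.

- **Plate:** I pushed it onto the back bar (about 9.5 N), then onto the side bar (about 6 N), and pressed it lightly against the back bar again (about 5.5 N). It met the bar at once on that last press. The pictures showed it square in the corner. They resolve only about 1.5–2 mm, so the 1.5 mm fit to the bars rests on the contact forces.
- **Lid:** I raised it from under the lip to about 1.3 rad. Both views then showed the stay lying along the flank. I eased the lid down at about 0.3 rad/s, with up to about 14 N measured at the wrist, until the load on the fingers dropped to zero with the lid on the catch.
- **Catch:** Pressing the lip took at most about 9.5 N before the force fell away. I then felt the rigid stop about 12.5 mm below the first contact, at about 10 N. That matches a fully shut lid, which the pictures alone cannot confirm because they do not separate 0 from 0.05 rad.
- **Bystanders:** The bone folder and linen tester show at the same pixels as at the start, and the gripper ended clear of everything.
- **One disagreement:** The triangulated heights of the plate and case were up to about 30 mm off in height (z), because the two cameras stand close together. I used the given heights instead. Touching the glass agreed with them to within about 1 mm.

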